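# Square up and lock the swing plate of a valve test stand

## Task

The dark swing plate of the valve test stand is askew: push it near its free corner so that it pivots about its pin until its yellow line is in line with the yellow line on the rail. Then lock it with the blue knob on the pivot: turn it clockwise until it suddenly gets stiff, then give it 30 degrees more, no further, and leave it tight. Do not shift or knock over any of the other things on the bench.

Things in the scene. Friction and masses are not known exactly. Their poses are not given: they have to be found in the camera images.
- stand: fixed test stand. Origin on the table top under the pivot pin; y axis along its aluminium rail (30 mm wide, 24 mm high, y = -60 to +260 mm) which runs under the plate, z up. Foot plate 110 x 60 x 8 mm (x by y) at y = -60 to 0. A yellow line on the rail's top (y = 180 to 255 mm) shows the wanted direction
- plate (a joint): angle (rad) of the dark swing plate about the upright pin at the stand's origin; 0 = in line with the rail, positive = counter-clockwise from above, free end towards the stand's -x (robot's) side. Starts at 0.35 to 0.7. Stiff pivot, 0.35 N m (2 to 3 N at the corner): stays where it is left. No stop at 0: it can be pushed 0.5 rad too far
- plate_corner (a point): plate's free corner on the robot's side, at mid-thickness, 34 mm up; axes as the plate's (y along it, away from the pin). The plate is 100 x 200 mm, underside 28 and top 40 mm above the table; at joint 0 it covers x -50 to 50, y -30 to 170 mm of the stand's frame. Push on its long side face (facing plate -x) near here
- knob_grip (a point): on the knob's upright axis (through the pin), 88 mm above the table. Blue bar 70 mm long (this x axis, white mark at +x), 16 mm thick (y), 65 to 103 mm up, on a 46 mm disc. Clockwise from above tightens: light (0.05 N m) for an unknown 0.5 to 1.5 rad, then suddenly stiff (0.25 to 0.35 N m, also while held still) once seated. Stays where left; turning back loosens it
- collar (a joint): turn (rad) of the yellow collar (58 mm across, 46 to 56 mm up, black mark on top) under the knob. Stays at 0 until the knob seats, then turns clockwise with it, 0.05 rad behind as the seat is springy (let go, the knob springs back that much): it reads the extra turn after seating, wanted 0.52 (30 degrees). Does not come back when the knob is turned back
- valve_top (a point): top centre of the small beige valve fixed on the plate's centre line, 88 mm from the pin, 84 mm above the table; body 34 mm square, brass stubs to 34 mm either side of the centre line 53 mm up
- collar_mark (a point): centre of the collar's top face; its x axis is the direction in which the knob's bar lies on the collar when the knob is seated
- filter: loose air filter, clear bowl with a blue head 68 mm across, 125 mm tall, standing near the knob at the end away from the plate; origin under its centre
- cup: loose black cup, 68 mm across, 90 mm tall, standing just behind the plate's final place; origin under its centre
- gauge: loose steel dial gauge lying face up, 68 mm across, 28 mm high, with a brass stem; origin under the dial's centre
- offcut: loose offcut of aluminium profile, 30 x 150 x 30 mm, lying in front of the pivot; origin under its centre, y along its length
- jar: loose white jar with blue cap, 64 mm across, 75 mm tall; origin under its centre
- oil: loose yellow bottle with red cap, 54 mm across, 140 mm tall; origin under its centre
- block: loose aluminium block 70 x 50 x 40 mm with two brass stubs up to 48 mm; origin under its centre

How it is judged:
By the outcome, as a careful person would: the job done as asked, in the order asked, and still so for the second after the job is handed in, with the robot touching nothing.
It also fails if it takes over 61 s, if anything falls off the work surface, if the arm or the gripper's body presses on something with over 40 N, if the wrist force passes 120 N, or if a joint passes its speed limit or range.

## Robot

A 7-joint arm with a two-finger parallel gripper is mounted at the origin on the work surface. World frame = base frame: x ahead of the robot, y to its left, z up, the work surface at z = 0. Lengths are in m, angles in rad, forces in N, time in s.
With the tool pointing down it reaches from about 0.35 to 0.9 m from the base axis. Payload 8.1 kg.
Tool frame: the origin (TCP) lies between the finger pads; the fingertips stand 19 mm ahead of it and the grasp point (between the pads) is the TCP; y points along the fingers, x is the direction in which the jaws open and shut, and the axes are right-handed (so a half turn about y gives the same grasp; the last joint's range is limited). The gripper opens to 92 mm and grips with 3 to 60 N. Pads are 19 mm wide; open, the fingers measure 130 mm over their backs; the gripper's body (75 mm by 190 mm) begins 47 mm behind the grasp point.
Start: joints at [-0.103, 0.434, 0.025, 1.573, -0.012, 1.134, -0.075], TCP at [0.625, -0, 0.246] pointing down, gripper open.
Joint ranges: [-2.62, 2.62], [-0.44, 2.09], [-1.27, 1.32], [0.08, 2.57], [-1.32, 4.46], [0.12, 2], [-2.74, 2.74]. Speed limits (rad/s): [2.22, 2.22, 3.01, 3.01, 3.14, 3.14, 3.14].

## Interface

Orientations are given as a rotation vector (axis times angle).
In Python, from cell import arm gives the robot as it stands.
- The arm moves only by the tool move_arm, never from a script. Its argument "series" is a list of rows, each an object of numbers: "x", "y", "z": the shift along the tool's x, y, z in cm; "rx", "ry", "rz": the turn, a rotation vector about the tool's x, y, z in rad. In form: [{"x": .., "y": .., "z": .., "rx": .., "ry": .., "rz": ..}, ...]. A call has 1 to 12 rows; each row shifts and turns the pose as measured when the row begins, along the tool's axes as they then stand; what a row does not reach is not made up. A row lasts 1/8 s, in which the tool goes at most 62.5 mm and 10.7 degrees, less where a joint would pass 70% of its speed; a pose out of reach is approached as far as the arm can. A call is refused whole if a number of a shift passes 6.25 or a number of a turn 0.188, either way. A call with a gripper value outside its range is refused whole. "jaw" is the finger opening in cm, from 0 to 9.18, set as the call begins (left out, the last holds). The fingers move at their own pace and stop on an object; "newtons" is the grip in N (left out, the last holds). Time passes only in rows, so rows that do not move let the fingers close. It gives the time, the measured TCP pose, the force and the opening at its end, in the units of the state.
- arm.observe(): the state, without advancing time (a new reading comes with each control period).
- arm.get_image(name): name is "scene" or "side" or "wrist"; returns the picture (480x640x3 uint8, blue, green, red); there is no depth.
- arm.camera_params(name): a dict with "K" (3x3 intrinsics, pixels), "R" (3x3) and "t" (3): a world point X has camera coordinates R X + t; the wrist camera has in their place "tool_from_camera" (4x4, takes a point from camera to tool coordinates, whose origin is the TCP and whose axes are the tool frame's). Camera axes: x right, y down, z forward; pixel columns grow to the right and rows downward; lengths in m; the calibration is good to about 2 mm. A picture is of the moment at which its call begins: read the wrist's pose just before it. camera_params takes no time and is no camera call.
- arm.sign_off(): hands the job in, once; it reports no verdict.
The state is a dict: "clock": time; "joints": joint angles; "dq": joint speeds; "joint_efforts": joint torques, N m; "position": TCP position; "ee_rot": TCP orientation; "force": force on the tool from outside, world axes, zero at the start; "ft_torque": the same for the moment, N m; "width": opening from 0.0 (shut) to 1.0 (fully open).
Only numpy, scipy, OpenCV 4.12 (cv2) and the standard library are available. Lean on these libraries where they do the work, as an engineer would, in place of code of your own. Each camera call takes 0.05 s, during which the arm holds its last target.

## Working session

There is one attempt and no reset: what is moved stays moved. The work goes in short steps, Python scripts to look and compute and a tool call to move; the robot and the scene stay as the last step left them, time stands still between calls to the robot, and variables do not carry over. Pictures are saved under pics/ and viewed, and the job is handed in when it is done.

Besides the shell and the picture viewer there is one more tool, called after "Emit:" by a JSON object that holds its "op" and its "data". move_arm: Moves the arm, as the interface text tells. Its arguments: {"type":"object","properties":{"series":{"type":"array","items":{"type":"object","properties":{"x":{"type":"number"},"y":{"type":"number"},"z":{"type":"number"},"rx":{"type":"number"},"ry":{"type":"number"},"rz":{"type":"number"}}}},"jaw":{"type":"number"},"newtons":{"type":"number"}},"required":["series"]}

```bash
mkdir -p pics; ls
python3 - <<'E'
from cell import arm
import cv2
s=arm.observe()
for k,v in s.items(): print(k,v)
for n in ["scene","side","wrist"]:
    im=arm.get_image(n); cv2.imwrite(f"pics/a_{n}.png",im)
    p=arm.camera_params(n); print(n,{k:(v.tolist() if hasattr(v,'tolist') else v) for k,v in p.items()})
E
```

```text
pics
clock 0.0
joints [-0.1025616   0.43522923  0.02496138  1.57410878 -0.01160729  1.13397846
 -0.07507373]
dq [-0.0002457  -0.0008093  -0.00109671 -0.00038675 -0.00110843 -0.00049038
 -0.00078864]
joint_efforts [ 3.89017032e-04 -6.67853522e+01  9.84863900e-01 -3.14464223e+01
 -6.05165795e-02  4.27553023e-02  1.12382318e-04]
position [ 6.24516959e-01 -6.98433639e-05  2.44936408e-01]
ee_rot [-1.57092798e+00  1.29428317e-03  1.17706270e-03]
force [-0.38237499  0.58729404 -0.27376368]
ft_torque [-0.00980955  0.04399641  0.01989507]
width 1.0045818646752223
scene {'K': [[467.550228330552, 0.0, 323.0670458091953], [0.0, 467.550228330552, 238.8557293931288], [0.0, 0.0, 1.0]], 'R': [[-0.48967203609311866, 0.8718279187460499, 0.011720800456906549], [0.7321762462997545, 0.4184599933512813, -0.5374096931753715], [-0.4734334603963061, -0.25457280699119594, -0.8432398499346448]], 't': [0.21503801910908701, -0.3859643699248007, 1.3311181543847812]}
side {'K': [[533.0146843281026, 0.0, 320.00796818587827], [0.0, 533.0146843281026, 240.55273056811706], [0.0, 0.0, 1.0]], 'R': [[-0.8941892189076396, -0.4470770001779567, -0.023405057172003634], [-0.2540187161568153, 0.5497181638961806, -0.795791701467573], [0.36864635171311366, -0.7056430373740615, -0.6051179812021124]], 't': [0.5498588569933551, 0.190644494320175, 0.9082849679515103]}
wrist {'K': [[342.1000690902361, 0.0, 311.3820796328117], [0.0, 342.1000690902361, 237.53019378513477], [0.0, 0.0, 1.0]], 'tool_from_camera': [[0.9999981673893983, 0.0002771899486901308, 0.00189430292585394, 0.0003201929353083832], [-0.0017481497878781822, -0.27118355370081576, 0.9625260641533369, -0.1384735277785805], [0.0007805063495544858, -0.9625276117431265, -0.2711825721574106, 0.07298238022081655], [0.0, 0.0, 0.0, 1.0]]}
```

View pics/a_scene.png

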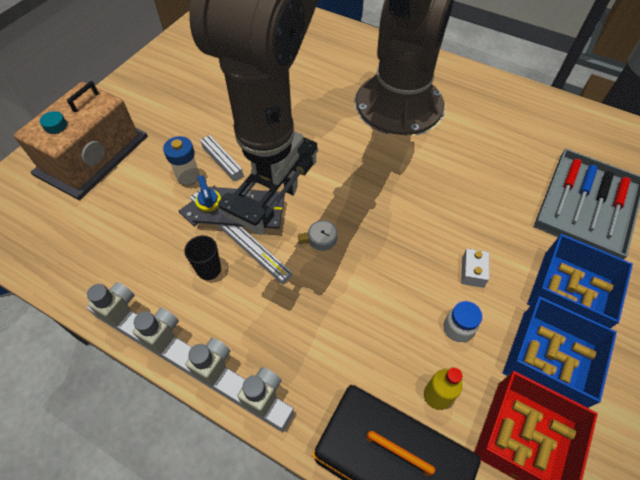

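View pics/a_side.png

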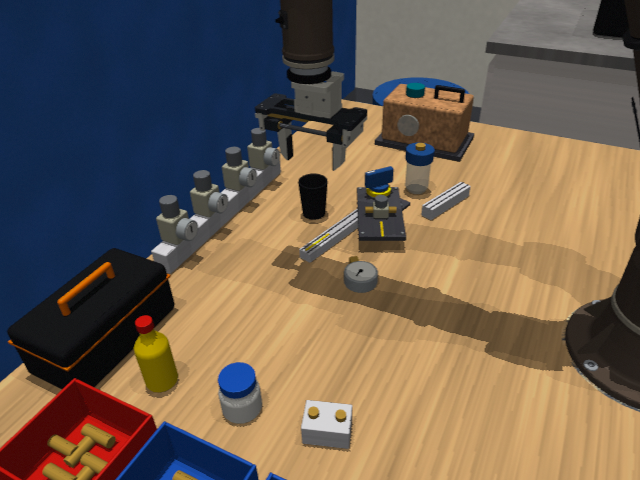

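View pics/a_wrist.png

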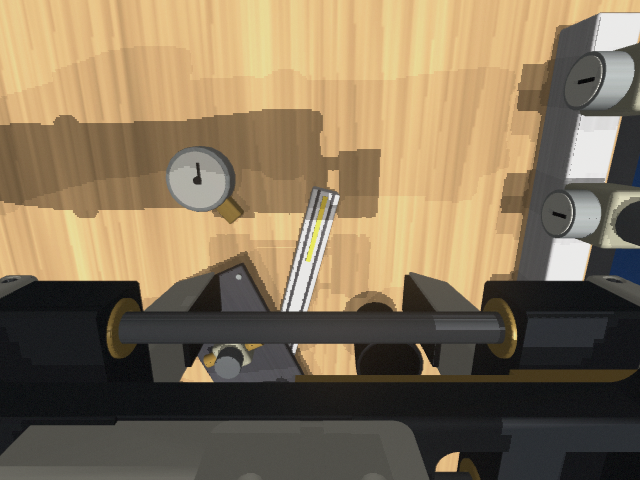

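The scene view shows the knob at about (207,197), the filter at (180,155), the cup at (203,258), the gauge at (322,235) and the offcut at (222,157). The wrist view shows the rail's yellow line from (325,195) to (308,262). Next I'll zoom in and measure.

```bash
cat > h.py <<'E'
from cell import arm
import numpy as np, cv2
from scipy.spatial.transform import Rotation as Ro
def pose():
    s=arm.observe(); return np.array(s['position']),Ro.from_rotvec(s['ee_rot']).as_matrix(),s
def cam(n,st=None):
    p=arm.camera_params(n);K=np.array(p['K'])
    if n=='wrist':
        P,R,_=st if st else pose()
        T=np.array(p['tool_from_camera']); Rw=R@T[:3,:3]; c=P+R@T[:3,3]
        return K,Rw.T,-Rw.T@c
    return K,np.array(p['R']),np.array(p['t'])
def onplane(c,uv,z):
    K,R,t=c; uv=np.atleast_2d(np.array(uv,float))
    d=(np.linalg.inv(K)@np.c_[uv,np.ones(len(uv))].T).T@R; o=-R.T@t
    return o+d*((z-o[2])/d[:,2])[:,None]
def proj(c,X):
    K,R,t=c; q=(np.atleast_2d(X)@R.T+t)@K.T; return q[:,:2]/q[:,2:]
def tri(c1,uv1,c2,uv2):
    P1=c1[0]@np.c_[c1[1],c1[2]];P2=c2[0]@np.c_[c2[1],c2[2]]
    X=cv2.triangulatePoints(P1,P2,np.array(uv1,float).reshape(2,1),np.array(uv2,float).reshape(2,1)); return (X[:3]/X[3]).ravel()
def crop(im,x0,y0,w,h,f,fn):
    cv2.imwrite(fn,cv2.resize(im[y0:y0+h,x0:x0+w],None,fx=f,fy=f,interpolation=cv2.INTER_CUBIC))
def blobs(im,lo,hi,roi=None,amin=10):
    m=cv2.inRange(cv2.cvtColor(im,cv2.COLOR_BGR2HSV),lo,hi)
    if roi:
        mm=np.zeros_like(m);x0,y0,x1,y1=roi;mm[y0:y1,x0:x1]=m[y0:y1,x0:x1];m=mm
    n,l,st,ce=cv2.connectedComponentsWithStats(m)
    return [(ce[i].round(1).tolist(),st[i].tolist(),np.argwhere(l==i)[:,::-1]) for i in range(1,n) if st[i][4]>=amin]
E
python3 - <<'E'
from h import *
a=cv2.imread('pics/a_scene.png');b=cv2.imread('pics/a_side.png');w=cv2.imread('pics/a_wrist.png')
crop(a,150,120,200,150,4,'pics/b1.png');crop(b,280,130,200,150,4,'pics/b2.png')
for n,im,roi in(('scene',a,(150,120,350,290)),('side',b,(290,150,480,265)),('wrist',w,(150,100,400,380))):
    c=cam(n)
    for bl in blobs(im,(22,150,110),(36,255,255),roi):
        p=bl[2]; v=cv2.fitLine(p.astype(np.float32),cv2.DIST_L2,0,.01,.01).ravel()
        t=(p-v[2:])@v[:2]; e=[v[2:]+v[:2]*t.min(),v[2:]+v[:2]*t.max()]
        print(n,bl[0],bl[1],np.round(e,1).tolist(),'z24',onplane(c,e,.024).round(4).tolist(),'z40',onplane(c,e,.04).round(4).tolist())
E
```

```text
scene [176.1, 144.3] [173, 142, 8, 5, 15] [[172.7, 143.8], [179.9, 144.8]] z24 [[0.4582, -0.4338, 0.024], [0.4519, -0.4156, 0.024]] z40 [[0.4683, -0.4203, 0.04], [0.4621, -0.4025, 0.04]]
scene [217.1, 199.4] [213, 191, 8, 17, 48] [[215.1, 207.3], [219.1, 191.8]] z24 [[0.5684, -0.2184, 0.024], [0.5263, -0.2376, 0.024]] z40 [[0.5765, -0.2088, 0.04], [0.5352, -0.2277, 0.04]]
scene [200.6, 205.6] [195, 198, 14, 12, 57] [[193.9, 201.1], [207.2, 210.1]] z24 [[0.5785, -0.2726, 0.024], [0.5841, -0.2294, 0.024]] z40 [[0.5865, -0.2621, 0.04], [0.592, -0.2196, 0.04]]
scene [277.9, 207.7] [274, 207, 8, 3, 19] [[274.0, 207.3], [281.1, 208.1]] z24 [[0.4999, -0.0986, 0.024], [0.4934, -0.083, 0.024]] z40 [[0.5092, -0.0912, 0.04], [0.5028, -0.0758, 0.04]]
scene [302.8, 236.4] [300, 235, 7, 5, 19] [[299.6, 237.0], [306.2, 235.8]] z24 [[0.5413, -0.0037, 0.024], [0.531, 0.0074, 0.024]] z40 [[0.5498, 0.002, 0.04], [0.5398, 0.0129, 0.04]]
scene [273.0, 263.2] [262, 254, 23, 20, 43] [[262.3, 253.7], [283.9, 273.1]] z24 [[0.6195, -0.0527, 0.024], [0.637, 0.0143, 0.024]] z40 [[0.6267, -0.0461, 0.04], [0.6439
[... 249 characters left out ...]
80.6, 220.9], [382.3, 236.0]] z24 [[0.5349, -0.1448, 0.024], [0.5111, -0.0939, 0.024]] z40 [[0.5273, -0.1233, 0.04], [0.504, -0.0736, 0.04]]
side [317.1, 241.3] [306, 234, 23, 16, 49] [[306.0, 249.0], [327.9, 233.8]] z24 [[0.6392, 0.0157, 0.024], [0.6211, -0.0518, 0.024]] z40 [[0.6292, 0.0335, 0.04], [0.6114, -0.0324, 0.04]]
wrist [321.8, 207.9] [317, 196, 10, 24, 98] [[318.5, 219.4], [325.0, 196.3]] z24 [[0.6331, -0.0081, 0.024], [0.6397, 0.0169, 0.024]] z40 [[0.6327, -0.0045, 0.04], [0.6391, 0.0194, 0.04]]
wrist [310.0, 250.7] [306, 241, 9, 20, 66] [[307.4, 260.4], [312.7, 240.7]] z24 [[0.621, -0.0548, 0.024], [0.6268, -0.0319, 0.024]] z40 [[0.6212, -0.0491, 0.04], [0.6268, -0.0273, 0.04]]
```

View pics/b1.png

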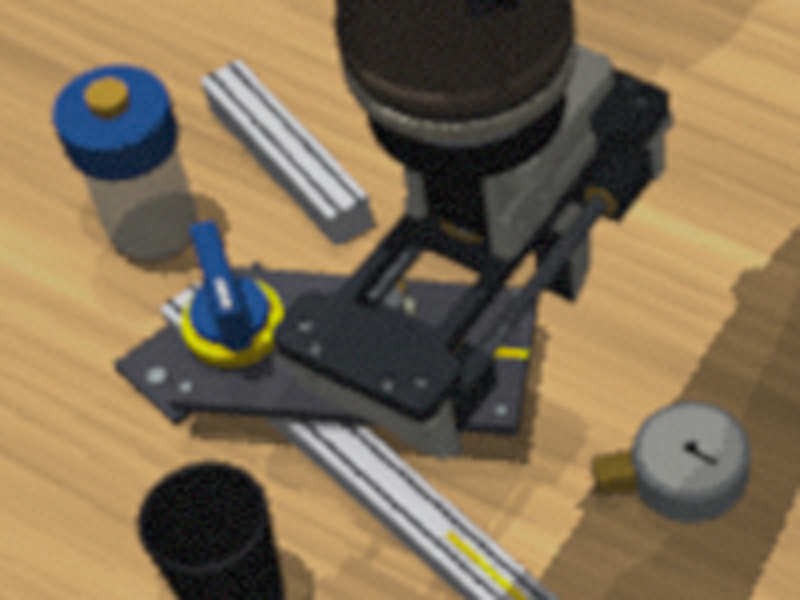

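View pics/b2.png

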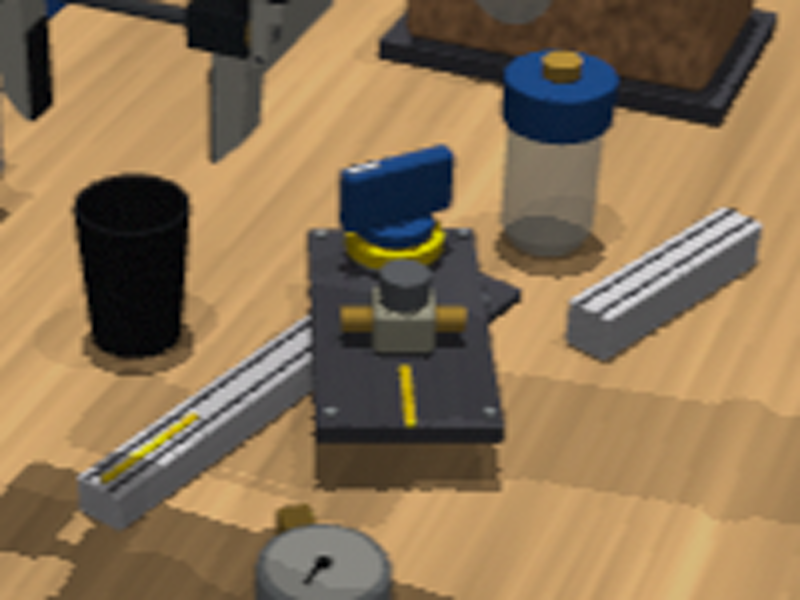

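Rail line: (0.620,-0.053) to (0.639,0.016), agreeing in all three cameras. That puts the stand's yaw at about -0.265 and the pin near (0.572,-0.230). Next are the knob, the plate angle and the obstacles.

Run:
```python
from h import *
a=cv2.imread('pics/a_scene.png');b=cv2.imread('pics/a_side.png');w=cv2.imread('pics/a_wrist.png')
A,B,W=cam('scene'),cam('side'),cam('wrist')
# collar from yellow blobs hull (top face z=.056)
for n,im,c,roi in(('scene',a,A,(190,185,226,212)),('side',b,B,(362,182,396,200))):
    p=np.vstack([x[2] for x in blobs(im,(22,120,70),(36,255,255),roi,4)])
    X=onplane(c,p,.054); (cx,cy),r=cv2.minEnclosingCircle(X[:,:2].astype(np.float32)); print(n,'collar',cx,cy,r)
ends=np.array([[.620,-.0528],[.639,.0160]]); d=ends[1]-ends[0]; d/=np.linalg.norm(d)
y=d; x=np.array([y[1],-y[0]]); O=ends[1]-.255*y; print('yaw',np.arctan2(-y[0],y[1]),'O',O, 'O from near',ends[0]-.18*y)
# plate line side
q=onplane(B,[[380.6,221],[382.3,236.2]],.04)[:,:2]
for v in q: print('plate ang',np.arctan2(v[1]-O[1],v[0]-O[0])-np.arctan2(y[1],y[0]), np.linalg.norm(v-O))
# obstacles in stand frame
def st(P): P=np.array(P)[:2]-O; return np.round([P@x,P@y],3)
def rep(n,P): print(n,np.round(P,3),'stand',st(P))
# bars top: ends measured by eye from crops
print('bar top from crops')
bt=onplane(A,[[150+205/4,120+227/4],[150+238/4,120+312/4]],.103); print(bt, st(bt[0]),st(bt[1]))
bt=onplane(B,[[280+345/4,130+168/4],[280+448/4,130+152/4]],.103); print(bt, st(bt[0]),st(bt[1]))
rep('gauge',onplane(A,[[150+690/4,120+448/4]],.028)[0]);rep('gaugeB',onplane(B,[[280+322/4,130+565/4]],.028)[0])
rep('gstem',onplane(A,[[150+600/4,120+468/4]],.014)[0])
rep('cup',onplane(A,[[150+203/4,120+515/4]],.09)[0]);rep('cupB',onplane(B,[[280+132/4,130+203/4]],.09)[0])
rep('filt',onplane(A,[[150+113/4,120+105/4]],.125)[0]);rep('filtB',onplane(B,[[280+560/4,130+78/4]],.125)[0])
rep('off',onplane(A,[[150+228/4,120+72/4]],.03)[0]);rep('off',onplane(A,[[150+350/4,120+205/4]],.03)[0])
for k,P in(('corner0',.68),('cornerF',0)):
    c,s=np.cos(P),np.sin(P); l=np.array([c*-.05-s*.17,s*-.05+c*.17]); print(k,O+l[0]*x+l[1]*y)
```

```text
scene collar 0.5743733644485474 -0.22533833980560303 0.03155597299337387
side collar 0.5695242285728455 -0.21809636056423187 0.03127292916178703
yaw -0.2694469264595007 O [ 0.57111942 -0.22979916] O from near [ 0.5720843  -0.22630529]
plate ang 0.6592936970818595 0.11543849089954364
plate ang 0.6748134726530277 0.17086463236784605
bar top from crops
[[ 0.55519235 -0.24839812  0.103     ]
 [ 0.59417778 -0.19653799  0.103     ]] [-0.01  -0.022] [0.013 0.038]
[[ 0.59724881 -0.20499284  0.103     ]
 [ 0.5505646  -0.24599727  0.103     ]] [0.019 0.031] [-0.016 -0.021]
gauge [0.506 0.036 0.028] stand [-0.133  0.239]
gaugeB [0.506 0.038 0.028] stand [-0.134  0.241]
gstem [ 0.535 -0.007  0.014] stand [-0.094  0.206]
cup [ 0.702 -0.141  0.09 ] stand [0.102 0.12 ]
cupB [ 0.7  -0.14  0.09] stand [0.101 0.121]
filt [ 0.522 -0.333  0.125] stand [-0.02  -0.113]
filtB [ 0.509 -0.317  0.125] stand [-0.036 -0.101]
off [ 0.402 -0.365  0.03 ] stand [-0.127 -0.176]
off [ 0.455 -0.233  0.03 ] stand [-0.111 -0.034]
corner0 [ 0.4574246  -0.09388195]
cornerF [ 0.56817723 -0.05262314]
```

Pin ≈ (0.572,-0.227), plate angle ≈ 0.67. The gauge, cup and offcut are clear of the push path. I'll go to the start of the push with the fingers shut.

Emit:
{"op": "move_arm", "data": {"series": [{"x":-4,"z":-2.4},{"x":-4,"z":-2.4},{"x":-4,"z":-2.4},{"x":-4,"z":-2.4},{"x":-4,"z":-2.4},{"ry":-0.134},{"ry":-0.134},{"ry":-0.134},{}], "jaw": 0, "newtons": 20}}

```text
invalid input
```

Run:
```python
from h import *
P,R,s=pose(); print(P,np.arctan2(R[1,0],R[0,0]),s['clock'],s['force'],s['joints'])
for n in('scene','side','wrist'): cv2.imwrite(f'pics/c_{n}.png',arm.get_image(n))
a=cv2.imread('pics/c_scene.png');b=cv2.imread('pics/c_side.png')
v=np.vstack([cv2.resize(a[150:260,150:310],None,fx=3.4,fy=2.7),cv2.resize(b[150:260,310:470],None,fx=3.4,fy=2.7)]);cv2.imwrite('pics/c2.png',v)
```

```text
[ 6.24640805e-01 -2.43509930e-05  2.45124531e-01] -1.2024779685991242e-05 0.15 [ 0.10766928  0.01041487 -0.13765814] [-0.10262313  0.43508017  0.02495054  1.57386156 -0.01157514  1.13401214
 -0.07509862]
```

View pics/c2.png

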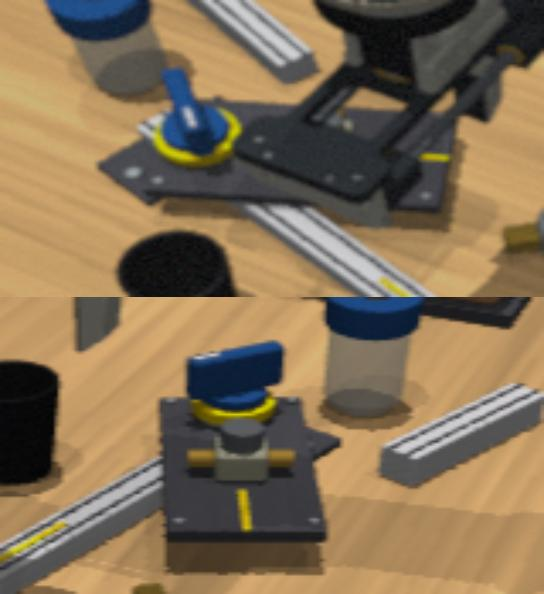

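View pics/c_wrist.png

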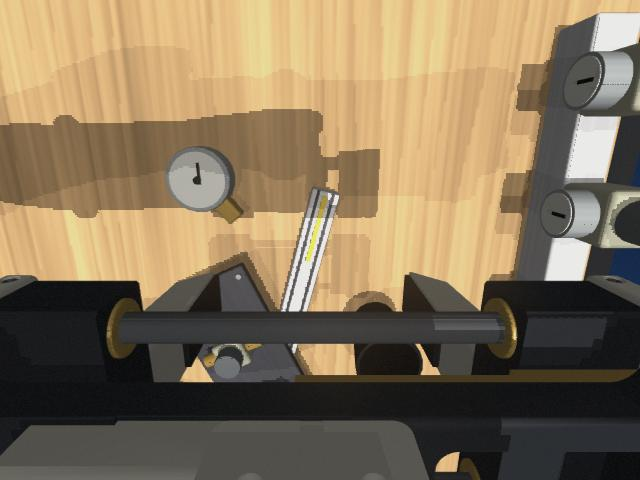

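The call was refused, probably because of the empty row. The arm hasn't moved. I'll repeat it with explicit zeros.

Emit:
{"op": "move_arm", "data": {"series": [{"x":-4,"z":-2.4},{"x":-4,"z":-2.4},{"x":-4,"z":-2.4},{"x":-4,"z":-2.4},{"x":-4,"z":-2.4},{"ry":-0.134},{"ry":-0.134},{"ry":-0.134},{"x":0}], "jaw": 0, "newtons": 20}}

```text
invalid input
```

Run:
```python
from h import *
P,R,s=pose(); print(P,np.arctan2(R[1,0],R[0,0]),s['clock'],s['force'],s['joints'])
for n in('scene','side','wrist'): cv2.imwrite(f'pics/c_{n}.png',arm.get_image(n))
a=cv2.imread('pics/c_scene.png');b=cv2.imread('pics/c_side.png')
v=np.vstack([cv2.resize(a[150:260,150:310],None,fx=3.4,fy=2.7),cv2.resize(b[150:260,310:470],None,fx=3.4,fy=2.7)]);cv2.imwrite('pics/c2.png',v)
```

```text
[ 6.24870373e-01 -7.73313697e-05  2.45472524e-01] -0.00019549837742063086 0.3 [-1.39650884 -0.09715493 -0.4350493 ] [-0.10253096  0.43475978  0.02498972  1.57347803 -0.01159751  1.13396437
 -0.07514901]
```

View pics/c2.png

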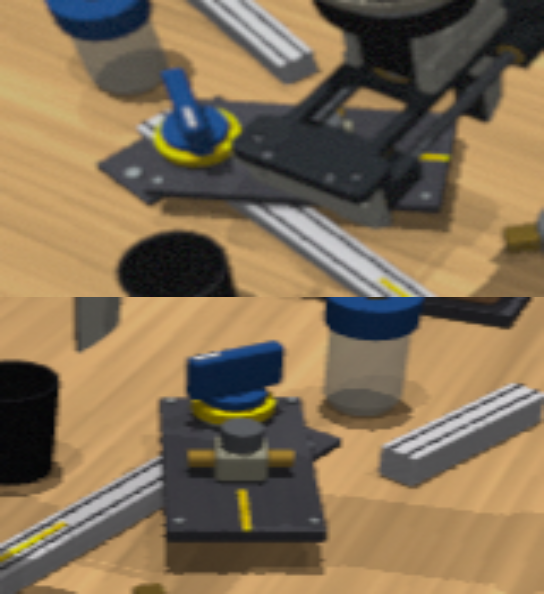

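View pics/c_wrist.png

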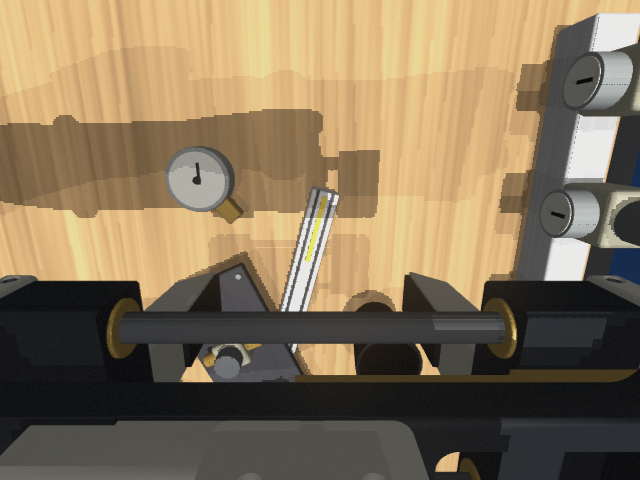

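Maybe each row needs all six numbers.

Emit:
{"op": "move_arm", "data": {"series": [{"x":-4,"y":0,"z":-2.4,"rx":0,"ry":0,"rz":0},{"x":-4,"y":0,"z":-2.4,"rx":0,"ry":0,"rz":0},{"x":-4,"y":0,"z":-2.4,"rx":0,"ry":0,"rz":0},{"x":-4,"y":0,"z":-2.4,"rx":0,"ry":0,"rz":0},{"x":-4,"y":0,"z":-2.4,"rx":0,"ry":0,"rz":0},{"x":0,"y":0,"z":0,"rx":0,"ry":-0.134,"rz":0},{"x":0,"y":0,"z":0,"rx":0,"ry":-0.134,"rz":0},{"x":0,"y":0,"z":0,"rx":0,"ry":-0.134,"rz":0},{"x":0,"y":0,"z":0,"rx":0,"ry":0,"rz":0}], "jaw": 0, "newtons": 20}}

```text
clock: 1.58
position: [0.4184, -0.1239, 0.2459]
ee_rot: [-1.548, -0.325, 0.32]
force: [-0.5, -1.0, 0.1]
width: 0.069
```

Run:
```python
from h import *
P,R,s=pose(); print(P,np.arctan2(R[1,0],R[0,0]),s['width'])
a=arm.get_image('scene');b=arm.get_image('side');w=arm.get_image('wrist')
for n,i in zip('abw',(a,b,w)): cv2.imwrite(f'pics/d_{n}.png',i)
crop(a,150,120,200,150,4,'pics/d1.png');crop(b,280,130,200,150,4,'pics/d2.png')
A,B,W=cam('scene'),cam('side'),cam('wrist',(P,R,s))
for n,im,c in(('scene',a,A),('side',b,B),('wrist',w,W)):
    for bl in blobs(im,(22,150,110),(36,255,255),None,15):
        p=bl[2]; v=cv2.fitLine(p.astype(np.float32),cv2.DIST_L2,0,.01,.01).ravel()
        t=(p-v[2:])@v[:2]; e=[v[2:]+v[:2]*t.min(),v[2:]+v[:2]*t.max()]
        z24,z40=onplane(c,e,.024),onplane(c,e,.04)
        if abs(z24[:,0]-.57).max()<.15 and -.3<z24[:,1].min() and z24[:,1].max()<.05: print(n,bl[0],'z24',z24.round(4).tolist(),'z40',z40.round(4).tolist())
```

```text
[ 0.41842878 -0.12393394  0.24593748] 0.41117832017963085 0.06903927460693629
scene [217.4, 199.4] z24 [[0.5652, -0.2179, 0.024], [0.5259, -0.2383, 0.024]] z40 [[0.5733, -0.2084, 0.04], [0.5348, -0.2284, 0.04]]
scene [200.6, 205.6] z24 [[0.5785, -0.2726, 0.024], [0.584, -0.2294, 0.024]] z40 [[0.5864, -0.2621, 0.04], [0.5918, -0.2196, 0.04]]
scene [270.1, 207.2] z24 [[0.516, -0.1329, 0.024], [0.4933, -0.0831, 0.024]] z40 [[0.525, -0.1249, 0.04], [0.5027, -0.076, 0.04]]
scene [302.0, 236.6] z24 [[0.5423, -0.0051, 0.024], [0.5315, 0.0077, 0.024]] z40 [[0.5508, 0.0006, 0.04], [0.5403, 0.0132, 0.04]]
scene [273.1, 263.4] z24 [[0.6194, -0.0527, 0.024], [0.6371, 0.0143, 0.024]] z40 [[0.6266, -0.0461, 0.04], [0.6439, 0.0197, 0.04]]
side [381.0, 191.7] z24 [[0.5992, -0.2409, 0.024], [0.5607, -0.2762, 0.024]] z40 [[0.5901, -0.2172, 0.04], [0.5525, -0.2517, 0.04]]
side [381.5, 228.3] z24 [[0.5349, -0.1448, 0.024], [0.5111, -0.0939, 0.024]] z40 [[0.5273, -0.1233, 0.04], [0.504, -0.0736, 0.04]]
side [316.6, 241.9] z24 [[0.6389, 0.0177, 0.024], [0.621, -0.0517, 0.024]] z40 [[0.6289, 0.0354, 0.04], [0.6114, -0.0324, 0.04]]
wrist [533.3, 198.8] z24 [[0.6212, -0.054, 0.024], [0.6399, 0.0178, 0.024]] z40 [[0.6109, -0.0541, 0.04], [0.6287, 0.0145, 0.04]]
wrist [405.1, 230.0] z24 [[0.534, -0.1277, 0.024], [0.5101, -0.0765, 0.024]] z40 [[0.5275, -0.1246, 0.04], [0.5047, -0.0756, 0.04]]
```

View pics/d1.png

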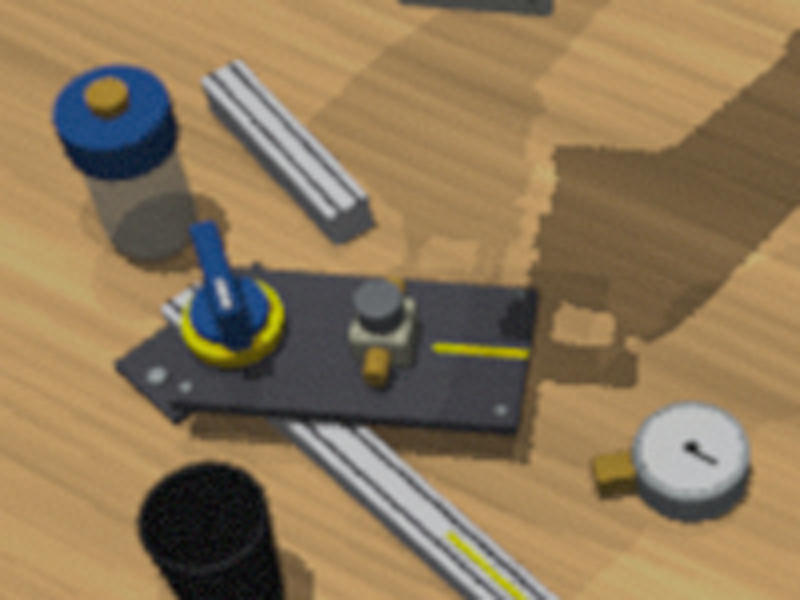

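View pics/d_w.png

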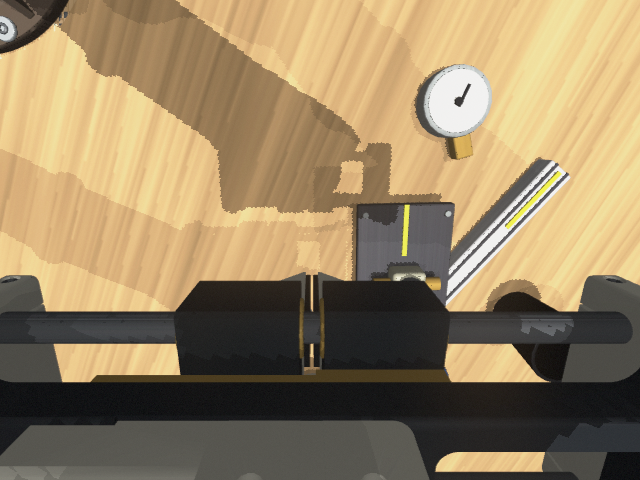

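Refined values: rail yaw -0.255, plate angle 0.689, pin (0.575,-0.2285). I'll lower the finger beside the plate's long face, about 29 mm away.

Emit:
{"op": "move_arm", "data": {"series": [{"x":0,"y":5,"z":-0.5,"rx":0,"ry":-0.02,"rz":0},{"x":0,"y":5,"z":-0.5,"rx":0,"ry":0,"rz":0},{"x":0,"y":5,"z":0,"rx":0,"ry":0,"rz":0},{"x":0,"y":5,"z":0,"rx":0,"ry":0,"rz":0},{"x":0,"y":0,"z":0,"rx":0,"ry":0,"rz":0},{"x":1,"y":0,"z":0,"rx":0,"ry":0,"rz":0},{"x":0.9,"y":0,"z":0,"rx":0,"ry":0,"rz":0}]}}

```text
clock: 2.6
position: [0.4471, -0.1257, 0.0456]
ee_rot: [-1.55, -0.338, 0.319]
force: [0.6, 0.4, 0.2]
width: 0.001
```

```bash
cat >> h.py <<'E'
pin=np.array([.575,-.2285]); ryaw=-.255
def rel(yaw,p=pin):
    P,R,s=pose(); y=np.arctan2(R[1,0],R[0,0]); d=P[:2]-p; c,sn=np.cos(yaw),np.sin(yaw)
    print('P',P.round(4),'yaw',y.round(4),'tilt',np.round(R[2],3),'rel',np.round([c*d[0]+sn*d[1],-sn*d[0]+c*d[1]],4),'F',np.round(s['force'],2),'M',np.round(s['ft_torque'],3),'w',round(s['width'],3),'t',round(s['clock'],2))
E
python3 - <<'E'
from h import *
rel(.434)
a=arm.get_image('scene');crop(a,150,120,200,150,4,'pics/e1.png')
b=arm.get_image('side');crop(b,280,130,200,150,4,'pics/e2.png')
E
```

```text
P [ 0.4471 -0.1257  0.0456] yaw 0.4183 tilt [ 0.011 -1.    -0.007] rel [-0.0728  0.1471] F [0.6  0.35 0.18] M [ 0.016 -0.022  0.025] w 0.001 t 2.6
```

View pics/e2.png

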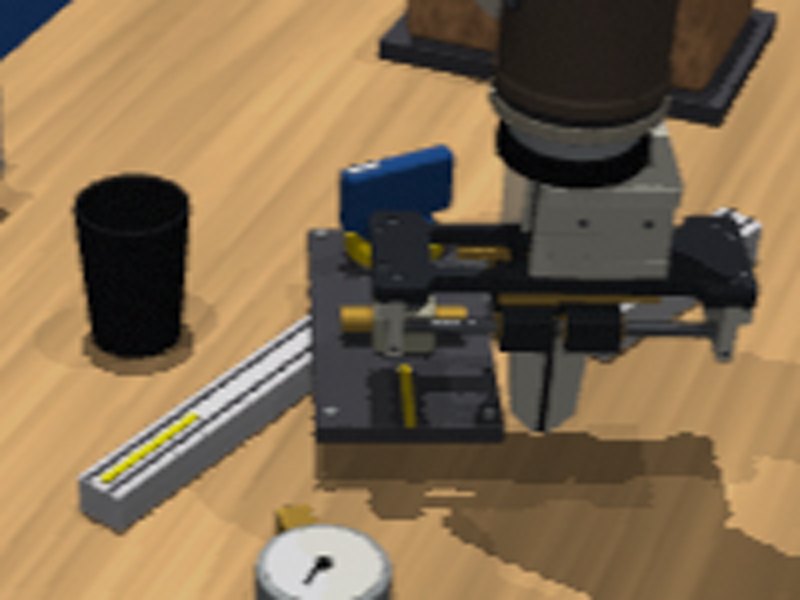

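There is a gap of about 4 mm. I'll push along the arc for about 0.6 rad in small rows, then look.

Emit:
{"op": "move_arm", "data": {"series": [{"x":1.0,"y":0,"z":0.33,"rx":0,"ry":0.04,"rz":0},{"x":0.76,"y":0,"z":0.33,"rx":0,"ry":0.05,"rz":0},{"x":0.76,"y":0,"z":0.33,"rx":0,"ry":0.05,"rz":0},{"x":0.76,"y":0,"z":0.33,"rx":0,"ry":0.05,"rz":0},{"x":0.76,"y":0,"z":0.33,"rx":0,"ry":0.05,"rz":0},{"x":0.76,"y":0,"z":0.33,"rx":0,"ry":0.05,"rz":0},{"x":0,"y":0,"z":0,"rx":0,"ry":0,"rz":0}]}}

```text
clock: 3.58
position: [0.4877, -0.0923, 0.0529]
ee_rot: [-1.573, -0.107, 0.08]
force: [0.1, 0.2, 1.4]
width: 0.005
```

```bash
cat >> h.py <<'E'
def line(im,c,z,lo,hi,draw=None):
    out=[]
    for bl in blobs(im,(22,150,110),(36,255,255),None,15):
        p=bl[2]; v=cv2.fitLine(p.astype(np.float32),cv2.DIST_L2,0,.01,.01).ravel()
        t=(p-v[2:])@v[:2]; e=[v[2:]+v[:2]*t.min(),v[2:]+v[:2]*t.max()]
        q=onplane(c,e,z)[:,:2]; 
        if q[0,1]>q[1,1]: q=q[::-1]
        r=np.linalg.norm(q-pin,axis=1)
        if lo<r.min() and r.max()<hi:
            a=np.arctan2(*(q[1]-q[0])[::-1]); m=q.mean(0)-pin
            out.append((q.round(4).tolist(),'dir-rail',round(a-np.pi/2-ryaw,4),'mid-bearing',round(np.arctan2(m[1],m[0])-np.pi/2-ryaw,4)))
    return out
def look(tag,names=('scene','side','wrist')):
    for n in names:
        st=pose(); im=arm.get_image(n); c=cam(n,st); cv2.imwrite(f'pics/{tag}_{n}.png',im)
        print(n,'rail',line(im,c,.024,.15,.275));print(n,'plate',line(im,c,.04,.08,.185))
E
python3 - <<'E'
from h import *
rel(.434-.29)
look('f')
crop(cv2.imread('pics/f_side.png'),280,130,200,150,4,'pics/f2.png')
E
```

```text
P [ 0.4877 -0.0923  0.0529] yaw 0.1191 tilt [ 0.017 -1.    -0.005] rel [-0.0669  0.1473] F [0.08 0.18 1.36] M [-0.023  0.045 -0.037] w 0.005 t 3.58
scene rail [([[0.5389, -0.0066], [0.5338, 0.0096]], 'dir-rail', np.float64(0.5581), 'mid-bearing', np.float64(0.4215)), ([[0.6194, -0.0527], [0.6371, 0.0143]], 'dir-rail', np.float64(-0.003), 'mid-bearing', np.float64(0.0059))]
scene plate []
side rail [([[0.6214, -0.0521], [0.6392, 0.0175]], 'dir-rail', np.float64(0.0054), 'mid-bearing', np.float64(-0.0011))]
side plate []
wrist rail [([[0.6213, -0.0555], [0.6357, 0.0012]], 'dir-rail', np.float64(0.0061), 'mid-bearing', np.float64(-0.0046))]
wrist plate [([[0.5502, -0.089], [0.5448, -0.0621]], 'dir-rail', np.float64(0.4553), 'mid-bearing', np.float64(0.4329))]
```

View pics/f2.png

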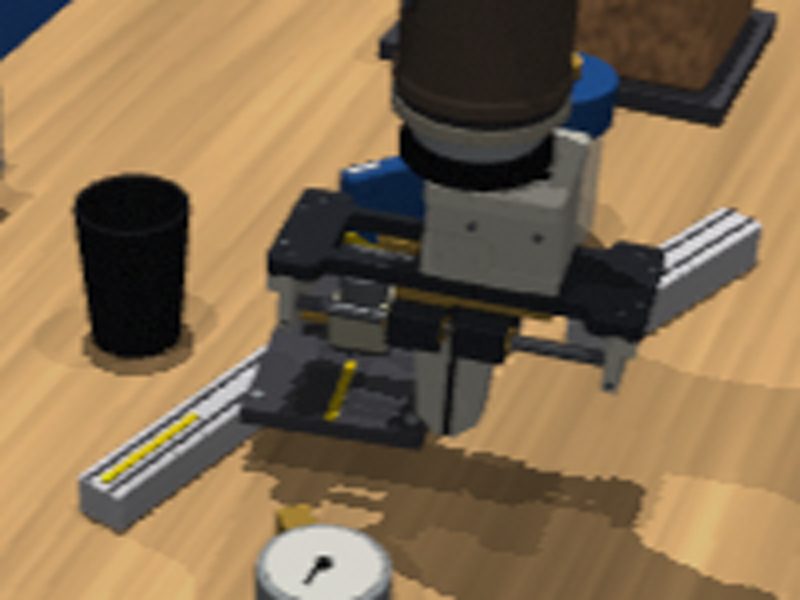

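The plate is at about 0.44 rad. The tool rose 7 mm during the push, so I'll lower it again and carry on.

Emit:
{"op": "move_arm", "data": {"series": [{"x":-0.2,"y":0.8,"z":0,"rx":0,"ry":0,"rz":0.017},{"x":0.96,"y":0.1,"z":0.33,"rx":0,"ry":0.05,"rz":0},{"x":0.76,"y":0.1,"z":0.33,"rx":0,"ry":0.05,"rz":0},{"x":0.76,"y":0.1,"z":0.33,"rx":0,"ry":0.05,"rz":0},{"x":0.76,"y":0.1,"z":0.33,"rx":0,"ry":0.05,"rz":0},{"x":0.76,"y":0.1,"z":0.33,"rx":0,"ry":0.05,"rz":0},{"x":0,"y":0,"z":0,"rx":0,"ry":0,"rz":0}]}}

```text
clock: 4.6
position: [0.5197, -0.0768, 0.0377]
ee_rot: [-1.573, 0.117, -0.099]
force: [-0.7, -0.0, -1.0]
width: 0.009
```

Run:
```python
from h import *
rel(-.12)
look('g')
crop(cv2.imread('pics/g_side.png'),280,130,200,150,4,'pics/g2.png')
```

```text
P [ 0.5197 -0.0768  0.0377] yaw -0.1371 tilt [-0.011 -1.    -0.006] rel [-0.0731  0.144 ] F [-0.67 -0.01 -0.98] M [ 0.011 -0.02   0.023] w 0.009 t 4.6
scene rail [([[0.6195, -0.0527], [0.637, 0.0143]], 'dir-rail', np.float64(-0.0008), 'mid-bearing', np.float64(0.0058))]
scene plate []
side rail [([[0.6214, -0.052], [0.6393, 0.0174]], 'dir-rail', np.float64(0.0015), 'mid-bearing', np.float64(-0.0013))]
side plate []
wrist rail [([[0.6208, -0.0557], [0.6399, 0.0175]], 'dir-rail', np.float64(-0.0003), 'mid-bearing', np.float64(-0.0032))]
wrist plate [([[0.5884, -0.0848], [0.5907, -0.0604]], 'dir-rail', np.float64(0.1633), 'mid-bearing', np.float64(0.162)), ([[0.5855, -0.1155], [0.5872, -0.1013]], 'dir-rail', np.float64(0.1349), 'mid-bearing', np.float64(0.1608))]
```

View pics/g2.png

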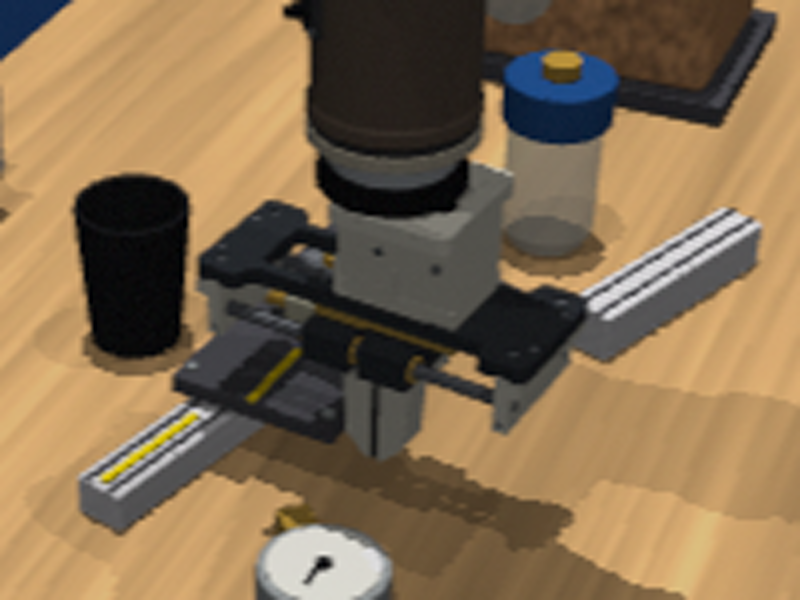

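The plate is at about 0.16 rad. I'll raise the tool a little and push to just short of the line.

Emit:
{"op": "move_arm", "data": {"series": [{"x":0.3,"y":-0.5,"z":0.2,"rx":0,"ry":0.03,"rz":0},{"x":0.7,"y":0,"z":0.35,"rx":0,"ry":0.04,"rz":0},{"x":0.6,"y":0,"z":0.3,"rx":0,"ry":0.04,"rz":0},{"x":0.5,"y":0,"z":0.25,"rx":0,"ry":0.01,"rz":0},{"x":0,"y":0,"z":0,"rx":0,"ry":0,"rz":0}]}}

```text
clock: 5.38
position: [0.5425, -0.0703, 0.0428]
ee_rot: [-1.567, 0.219, -0.198]
force: [-0.9, 0.5, 0.8]
width: 0.005
```

Run:
```python
from h import *
rel(-.255)
look('i')
```

```text
P [ 0.5425 -0.0703  0.0428] yaw -0.2654 tilt [-0.012 -1.    -0.008] rel [-0.0714  0.1449] F [-0.91  0.48  0.81] M [ 0.044  0.071 -0.048] w 0.005 t 5.38
scene rail [([[0.6194, -0.0527], [0.6371, 0.0143]], 'dir-rail', np.float64(-0.003), 'mid-bearing', np.float64(0.0059))]
scene plate []
side rail [([[0.6213, -0.0519], [0.6394, 0.0173]], 'dir-rail', np.float64(-0.0005), 'mid-bearing', np.float64(-0.0012))]
side plate []
wrist rail [([[0.6206, -0.0555], [0.6395, 0.0172]], 'dir-rail', np.float64(0.0011), 'mid-bearing', np.float64(-0.002))]
wrist plate [([[0.6079, -0.0891], [0.6138, -0.0638]], 'dir-rail', np.float64(0.0258), 'mid-bearing', np.float64(0.0236)), ([[0.6011, -0.1176], [0.6041, -0.1059]], 'dir-rail', np.float64(0.0045), 'mid-bearing', np.float64(0.0225))]
```

View pics/i_wrist.png

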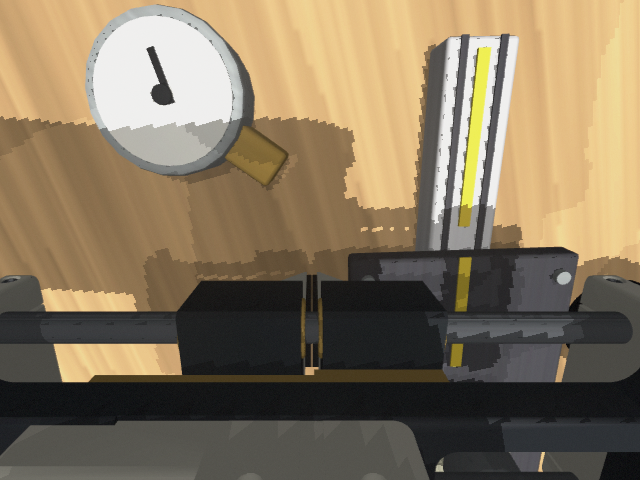

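About 0.024 rad is left (wrist view: the plate line's bearing against the rail line's). I'll push another 2.8 mm.

Emit:
{"op": "move_arm", "data": {"series": [{"x":0.28,"y":0,"z":0,"rx":0,"ry":0,"rz":0},{"x":0,"y":0,"z":0,"rx":0,"ry":0,"rz":0}]}}

```text
clock: 5.78
position: [0.5444, -0.0706, 0.0428]
ee_rot: [-1.566, 0.219, -0.197]
force: [-0.3, 0.4, -0.4]
width: 0.004
```

Run:
```python
from h import *
rel(-.255)
look('j',('wrist',))
```

```text
P [ 0.5444 -0.0706  0.0428] yaw -0.2647 tilt [-0.013 -1.    -0.007] rel [-0.0694  0.1451] F [-0.27  0.44 -0.36] M [-0.015 -0.042  0.   ] w 0.004 t 5.78
wrist rail [([[0.6206, -0.0556], [0.6395, 0.0172]], 'dir-rail', np.float64(0.0011), 'mid-bearing', np.float64(-0.0021))]
wrist plate [([[0.6098, -0.0892], [0.6159, -0.0644]], 'dir-rail', np.float64(0.0135), 'mid-bearing', np.float64(0.0106)), ([[0.6026, -0.118], [0.6059, -0.1058]], 'dir-rail', np.float64(-0.013), 'mid-bearing', np.float64(0.0093))]
```

Emit:
{"op": "move_arm", "data": {"series": [{"x":0.22,"y":0,"z":0,"rx":0,"ry":0,"rz":0},{"x":0,"y":0,"z":0,"rx":0,"ry":0,"rz":0}]}}

```text
clock: 6.08
position: [0.5463, -0.0709, 0.0427]
ee_rot: [-1.566, 0.219, -0.196]
force: [-0.8, 0.4, -0.0]
width: 0.004
```

Run:
```python
from h import *
rel(-.255)
look('k',('wrist',))
```

```text
P [ 0.5463 -0.0709  0.0427] yaw -0.2644 tilt [-0.014 -1.    -0.007] rel [-0.0675  0.1453] F [-0.85  0.4  -0.03] M [ 0.1    0.053 -0.032] w 0.004 t 6.08
wrist rail [([[0.6206, -0.0554], [0.6395, 0.0174]], 'dir-rail', np.float64(0.0017), 'mid-bearing', np.float64(-0.002))]
wrist plate [([[0.6115, -0.0893], [0.6178, -0.0651]], 'dir-rail', np.float64(0.0011), 'mid-bearing', np.float64(-0.0014)), ([[0.6038, -0.1186], [0.6074, -0.1058]], 'dir-rail', np.float64(-0.0196), 'mid-bearing', np.float64(-0.0024))]
```

Aligned to about 0.001 rad in the wrist view. I'll back off, rise and verify from all cameras.

Emit:
{"op": "move_arm", "data": {"series": [{"x":-2.5,"y":0,"z":0,"rx":0,"ry":0,"rz":0},{"x":-2,"y":-1,"z":0,"rx":0,"ry":0,"rz":0},{"x":-3,"y":-4,"z":1,"rx":0,"ry":0,"rz":0},{"x":-3,"y":-5,"z":1,"rx":0,"ry":0,"rz":0},{"x":-2,"y":-5,"z":0,"rx":0,"ry":0,"rz":0},{"x":0,"y":-4,"z":0,"rx":0,"ry":0,"rz":0},{"x":0,"y":0,"z":0,"rx":0,"ry":0,"rz":0}], "jaw": 4.5}}

```text
clock: 7.0
position: [0.4333, -0.019, 0.2405]
ee_rot: [-1.566, 0.214, -0.206]
force: [0.1, 0.0, -0.4]
width: 0.488
```

Run:
```python
from h import *
rel(-.255)
look('l')
crop(cv2.imread('pics/l_side.png'),280,130,200,150,4,'pics/l2.png')
crop(cv2.imread('pics/l_scene.png'),160,150,160,120,5,'pics/l1.png')
```

```text
P [ 0.4333 -0.019   0.2405] yaw -0.2677 tilt [-0.004 -1.    -0.006] rel [-0.1899  0.1669] F [ 0.1   0.02 -0.39] M [-0.022  0.046 -0.062] w 0.488 t 7.0
scene rail [([[0.5301, -0.0027], [0.5376, 0.0112]], 'dir-rail', np.float64(-0.2407), 'mid-bearing', np.float64(0.43)), ([[0.6194, -0.0527], [0.637, 0.0143]], 'dir-rail', np.float64(-0.0027), 'mid-bearing', np.float64(0.0061))]
scene plate [([[0.6024, -0.1181], [0.6156, -0.0651]], 'dir-rail', np.float64(0.0124), 'mid-bearing', np.float64(0.0116))]
side rail [([[0.6209, -0.0516], [0.639, 0.0177]], 'dir-rail', np.float64(-0.0002), 'mid-bearing', np.float64(0.001))]
side plate [([[0.6042, -0.1143], [0.618, -0.063]], 'dir-rail', np.float64(-0.0084), 'mid-bearing', np.float64(0.0024))]
wrist rail [([[0.6211, -0.0546], [0.6396, 0.0167]], 'dir-rail', np.float64(0.0001), 'mid-bearing', np.float64(-0.0032))]
wrist plate [([[0.6046, -0.1178], [0.6183, -0.065]], 'dir-rail', np.float64(0.0016), 'mid-bearing', np.float64(-0.0049))]
```

View pics/l1.png

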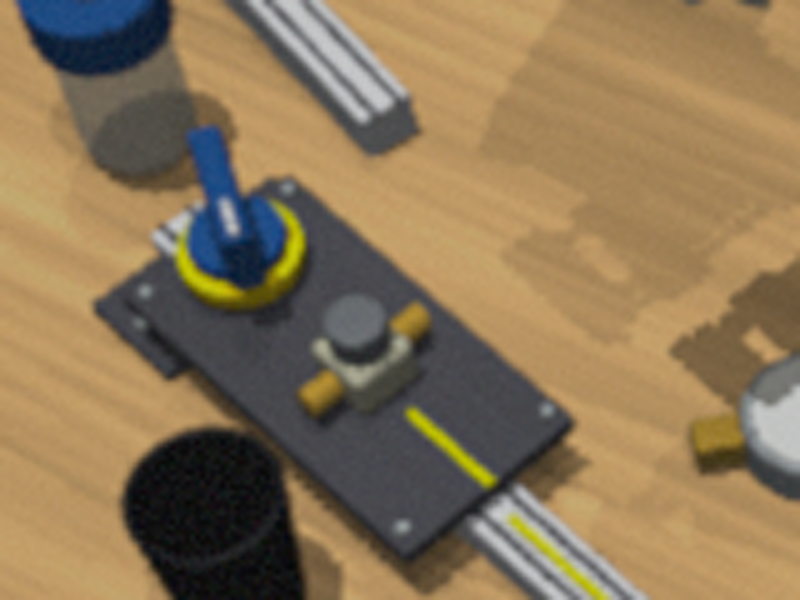

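View pics/l2.png

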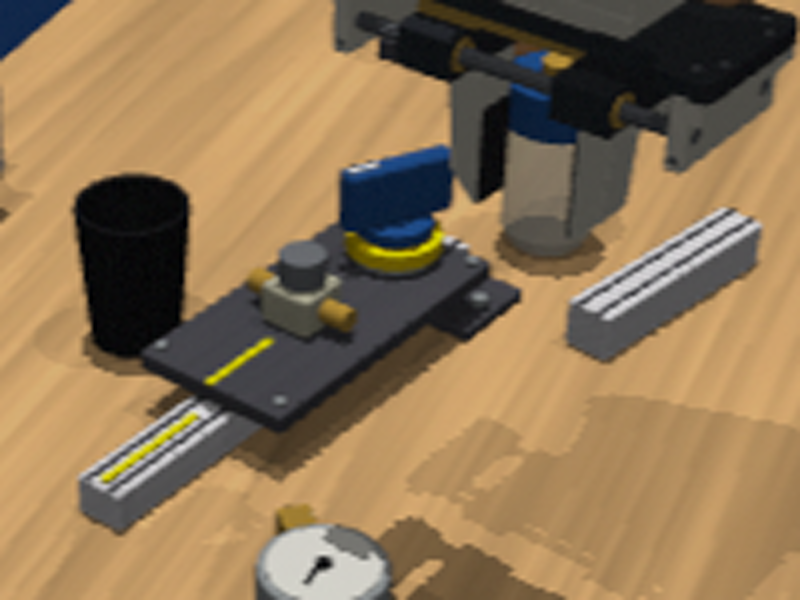

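View pics/l_wrist.png

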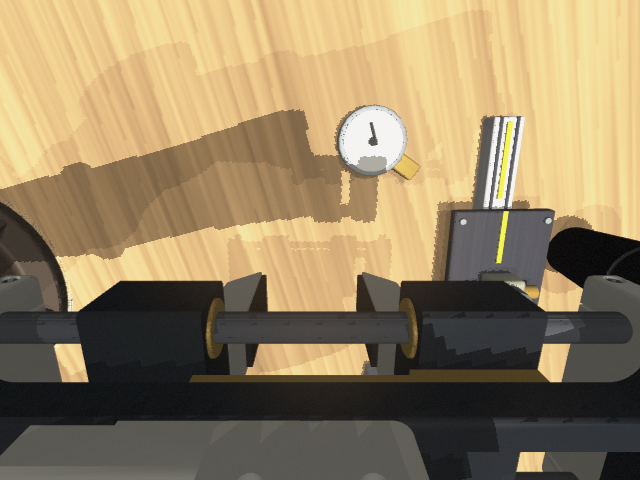

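The lines are aligned: rail against plate differs by -0.002 to +0.006 rad across the three cameras. The bar's +x end (white mark) points about 47° from world x. I'll go over to the knob with a tool yaw of about +2.39, so that the whole clockwise turn fits within the last joint's range.

Emit:
{"op": "move_arm", "data": {"series": [{"x":4.6,"y":0,"z":-1.87,"rx":0,"ry":0,"rz":0},{"x":4.6,"y":0,"z":-1.87,"rx":0,"ry":0,"rz":0},{"x":4.6,"y":0,"z":-1.87,"rx":0,"ry":0,"rz":0},{"x":4.6,"y":0,"z":-1.87,"rx":0,"ry":0,"rz":0},{"x":4.6,"y":0,"z":-1.87,"rx":0,"ry":0,"rz":0},{"x":0,"y":0,"z":0,"rx":0,"ry":-0.18,"rz":0},{"x":0,"y":0,"z":0,"rx":0,"ry":-0.18,"rz":0},{"x":0,"y":0,"z":0,"rx":0,"ry":-0.18,"rz":0},{"x":0,"y":0,"z":0,"rx":0,"ry":-0.18,"rz":0},{"x":0,"y":0,"z":0,"rx":0,"ry":-0.18,"rz":0}]}}

```text
clock: 8.4
position: [0.6283, -0.1771, 0.2106]
ee_rot: [-1.499, -0.479, 0.549]
force: [-0.3, 0.6, -0.5]
width: 0.491
```

Run:
```python
from h import *
rel(-.255); print(arm.observe()['joints'])
```

```text
P [ 0.6283 -0.1771  0.2106] yaw 0.6583 tilt [-0.038 -0.999  0.023] rel [0.0386 0.0632] F [-0.33  0.59 -0.51] M [ 0.045 -0.141  0.014] w 0.491 t 8.4
[ 0.07510777  0.53207166  0.17250883  1.51389266 -0.07906622  1.14548214
  0.91807779]
```

Emit:
{"op": "move_arm", "data": {"series": [{"x":0,"y":-1,"z":0,"rx":-0.02,"ry":-0.18,"rz":-0.04},{"x":0,"y":-1,"z":0,"rx":0,"ry":-0.18,"rz":0},{"x":0,"y":-1,"z":0,"rx":0,"ry":-0.18,"rz":0},{"x":0,"y":0,"z":0,"rx":0,"ry":-0.18,"rz":0},{"x":0,"y":0,"z":0,"rx":0,"ry":-0.18,"rz":0},{"x":0,"y":0,"z":0,"rx":0,"ry":-0.18,"rz":0},{"x":0,"y":0,"z":0,"rx":0,"ry":-0.18,"rz":0},{"x":0,"y":0,"z":0,"rx":0,"ry":-0.18,"rz":0},{"x":0,"y":0,"z":0,"rx":0,"ry":0,"rz":0}]}}

```text
clock: 9.52
position: [0.6225, -0.1797, 0.2192]
ee_rot: [-0.849, -1.604, 1.605]
force: [-1.2, -0.1, 0.5]
width: 0.492
```

Run:
```python
from h import *
rel(-.255); print(arm.observe()['joints'])
cv2.imwrite('pics/m_w.png',arm.get_image('wrist'))
```

```text
P [ 0.6225 -0.1797  0.2192] yaw 2.1381 tilt [ 0.029 -0.999  0.017] rel [0.0337 0.0592] F [-1.15 -0.1   0.52] M [ 0.146 -0.04  -0.01 ] w 0.492 t 9.53
[ 0.32234257  0.52198395 -0.18370556  1.5017003   0.08800069  1.15862519
  2.2629056 ]
```

View pics/m_w.png

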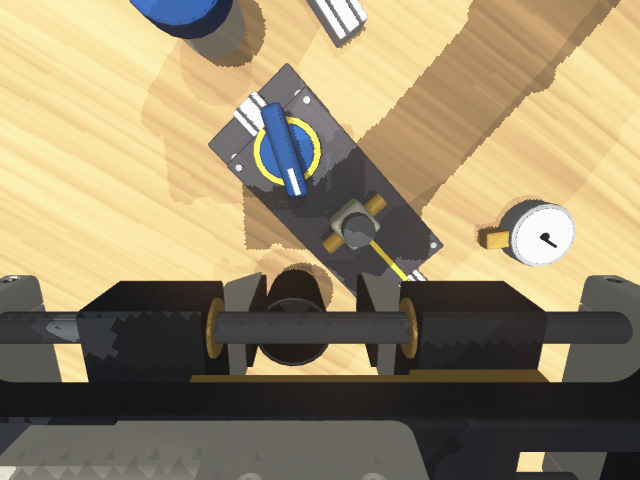

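Run:
```python
from h import *
w=cv2.imread('pics/m_w.png'); crop(w,230,80,120,130,5,'pics/m2.png')
```

```text
(no output)
```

View pics/m2.png

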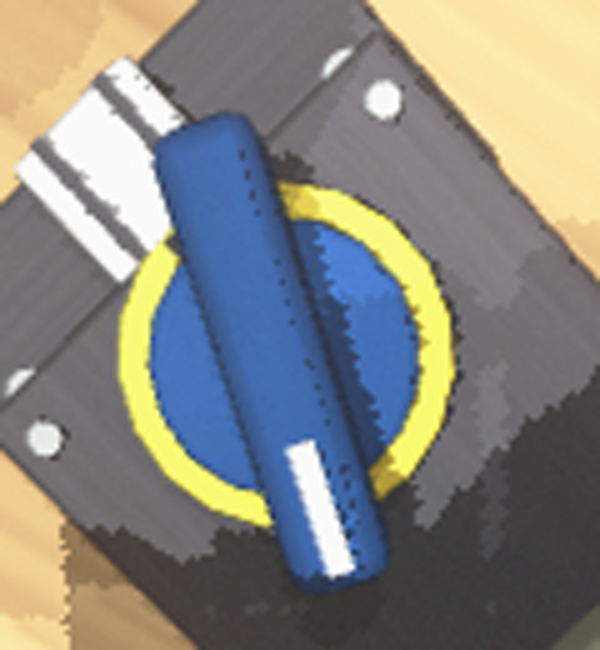

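Run:
```python
from h import *
W=cam('wrist')
m=onplane(W,[[290,168.4],[298.4,195.6]],.103); v=m[1]-m[0]; print('mark',m[:,:2],np.linalg.norm(v),'dir',np.arctan2(v[1],v[0]))
print('collar c',onplane(W,[[287.3,151]],.055))
# bar top left edge & far end
e=onplane(W,[[230+165/5,80+165/5],[230+303/5,80+575/5],[230+245/5,80+125/5],[230+383/5,80+545/5]],.100); print(e)
for a,b in((0,1),(2,3)): v=e[b]-e[a];print(np.arctan2(v[1],v[0]),np.linalg.norm(v[:2]))
print('mid',e.mean(0))
w=cv2.imread('pics/m_w.png')
p=np.vstack([x[2] for x in blobs(w,(22,100,90),(36,255,255),(245,105,330,195),4)]); X=onplane(W,p,.056)[:,:2].astype(np.float32)
print(cv2.minEnclosingCircle(X))
```

```text
mark [[ 0.58266441 -0.21995052]
 [ 0.59635972 -0.20420093]] 0.02087130325313789 dir 0.8550524928797563
collar c [[ 0.57465286 -0.22937209  0.055     ]]
[[ 0.56012188 -0.25635132  0.1       ]
 [ 0.59947871 -0.2092341   0.1       ]
 [ 0.54943159 -0.24953491  0.1       ]
 [ 0.58919797 -0.20140406  0.1       ]]
0.8749008067714149 0.06139212264968581
0.8802743630868771 0.062433515283455254
mid [ 0.57455754 -0.2291311   0.1       ]
((0.5751922726631165, -0.2293815314769745), 0.02898290380835533)
```

The pin is at (0.575,-0.229) from the collar circle fit (radius 29.0 mm as specified) and the bar's centre. The bar direction is 0.87 rad, so tool yaw should be 2.44.

Emit:
{"op": "move_arm", "data": {"series": [{"x":-0.8,"y":0,"z":3.3,"rx":-0.017,"ry":0,"rz":0.029},{"x":-0.8,"y":0,"z":3.3,"rx":0,"ry":0,"rz":0},{"x":0,"y":0,"z":0,"rx":0,"ry":-0.15,"rz":0},{"x":0,"y":0,"z":0,"rx":0,"ry":-0.15,"rz":0},{"x":0,"y":0,"z":0,"rx":0,"ry":0,"rz":0}]}}

```text
clock: 10.2
position: [0.5724, -0.2299, 0.2147]
ee_rot: [-0.674, -1.8, 1.799]
force: [0.1, -0.3, 0.6]
width: 0.491
```

```bash
cat >> h.py <<'E'
pin=np.array([.575,-.2292])
def need(p=pin):
    P,R,s=pose(); y=np.arctan2(R[1,0],R[0,0]); d=np.append(p-P[:2],0)@R
    print('P',P.round(4),'yaw',y.round(4),'tilt',R[2].round(3),'to pin tool x,z cm',(d*100).round(2)[[0,2]],'F',np.round(s['force'],1),'M',np.round(s['ft_torque'],3),'w',round(s['width'],3),'t',round(s['clock'],2),'j7',round(s['joints'][6],3))
E
python3 - <<'E'
from h import *
need()
E
```

```text
P [ 0.5724 -0.2299  0.2147] yaw 2.4198 tilt [ 0.005 -1.     0.002] to pin tool x,z cm [-0.15 -0.23] F [ 0.1 -0.3  0.6] M [0.137 0.024 0.016] w 0.491 t 10.2 j7 2.607
```

Emit:
{"op": "move_arm", "data": {"series": [{"x":-0.15,"y":4,"z":-0.23,"rx":0,"ry":0,"rz":0},{"x":0,"y":4,"z":0,"rx":0,"ry":0,"rz":0},{"x":0,"y":2.5,"z":0,"rx":0,"ry":0,"rz":0},{"x":0,"y":0,"z":0,"rx":0,"ry":0,"rz":0}]}}

```text
clock: 10.7
position: [0.5753, -0.2285, 0.1062]
ee_rot: [-0.694, -1.785, 1.783]
force: [-0.3, 0.7, -0.1]
width: 0.489
```

Run:
```python
from h import *
need()
b=arm.get_image('side');crop(b,280,100,200,150,4,'pics/n2.png')
```

```text
P [ 0.5753 -0.2285  0.1062] yaw 2.3949 tilt [ 0.005 -1.     0.001] to pin tool x,z cm [-0.02  0.07] F [-0.3  0.7 -0.1] M [0.144 0.05  0.029] w 0.489 t 10.7 j7 2.549
```

View pics/n2.png

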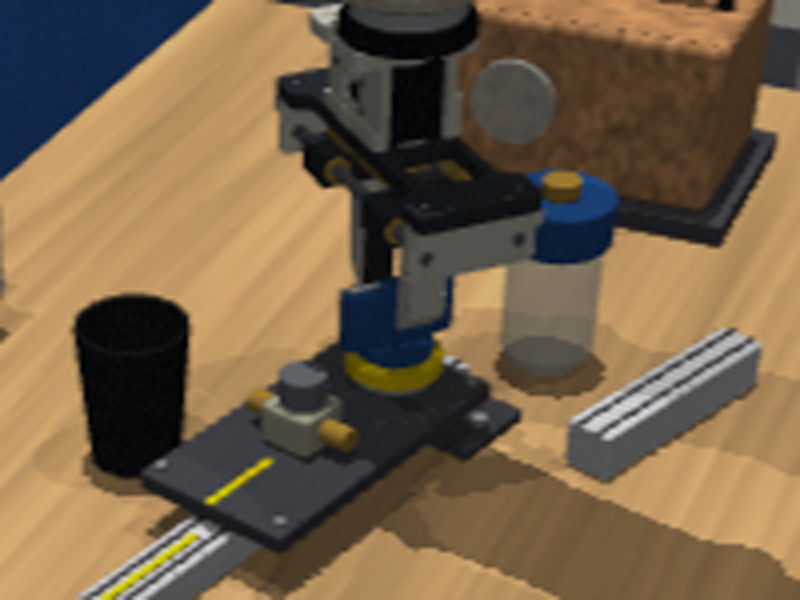

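Fingers straddle the bar. I'll lower 14 mm and grip.

Emit:
{"op": "move_arm", "data": {"series": [{"x":0,"y":1.4,"z":0.07,"rx":0,"ry":-0.03,"rz":0},{"x":0,"y":0,"z":0,"rx":0,"ry":0,"rz":0}]}}

```text
clock: 11.0
position: [0.5768, -0.2295, 0.0946]
ee_rot: [-0.676, -1.806, 1.804]
force: [0.1, -0.4, 0.1]
width: 0.49
```

Emit:
{"op": "move_arm", "data": {"series": [{"x":0,"y":0,"z":0,"rx":0,"ry":0,"rz":0},{"x":0,"y":0,"z":0,"rx":0,"ry":0,"rz":0},{"x":0,"y":0,"z":0,"rx":0,"ry":0,"rz":0},{"x":0,"y":0,"z":0,"rx":0,"ry":0,"rz":0}], "jaw": 0, "newtons": 40}}

```text
clock: 11.5
position: [0.5766, -0.2285, 0.0962]
ee_rot: [-0.676, -1.806, 1.802]
force: [-4.1, 2.8, 0.6]
width: 0.178
```

Run:
```python
from h import *
for i in range(3): need()
look('o')
```

```text
P [ 0.5766 -0.2285  0.0962] yaw 2.4243 tilt [ 0.001 -1.    -0.001] to pin tool x,z cm [0.08 0.15] F [-4.1  2.8  0.6] M [0.868 1.059 0.082] w 0.178 t 11.5 j7 2.57
P [ 0.5766 -0.2285  0.0962] yaw 2.4243 tilt [ 0.001 -1.    -0.001] to pin tool x,z cm [0.08 0.15] F [-4.1  2.8  0.6] M [0.868 1.059 0.082] w 0.178 t 11.5 j7 2.57
P [ 0.5766 -0.2285  0.0962] yaw 2.4243 tilt [ 0.001 -1.    -0.001] to pin tool x,z cm [0.08 0.15] F [-4.1  2.8  0.6] M [0.868 1.059 0.082] w 0.178 t 11.5 j7 2.57
scene rail [([[0.529, -0.0014], [0.5382, 0.0094]], 'dir-rail', np.float64(-0.4535), 'mid-bearing', np.float64(0.4308)), ([[0.6194, -0.0527], [0.6371, 0.0143]], 'dir-rail', np.float64(-0.003), 'mid-bearing', np.float64(0.0067))]
scene plate [([[0.6026, -0.1182], [0.6154, -0.065]], 'dir-rail', np.float64(0.0182), 'mid-bearing', np.float64(0.0125))]
side rail [([[0.621, -0.0517], [0.6389, 0.0177]], 'dir-rail', np.float64(0.0028), 'mid-bearing', np.float64(0.0016))]
side plate [([[0.6039, -0.116], [0.6179, -0.063]], 'dir-rail', np.float64(-0.0038), 'mid-bearing', np.float64(0.0033))]
wrist rail []
wrist plate []
```

View pics/o_wrist.png

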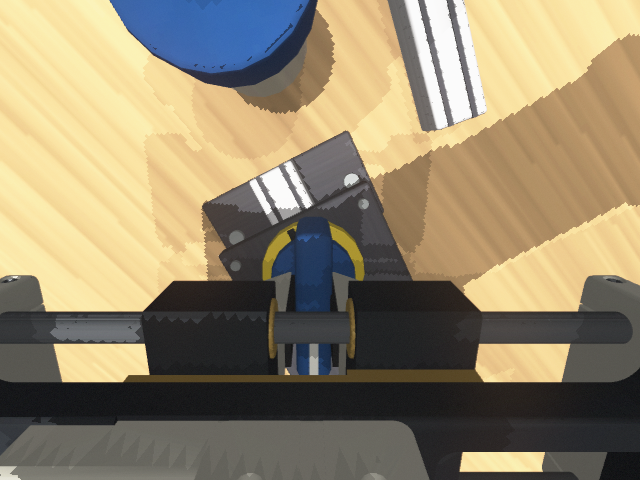

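Gripped (width 16.4 mm). Turning clockwise; the first 0.4 rad is safely in the light range.

Emit:
{"op": "move_arm", "data": {"series": [{"x":0,"y":0,"z":0,"rx":0,"ry":0.1,"rz":0},{"x":0,"y":0,"z":0,"rx":0,"ry":0.1,"rz":0},{"x":0,"y":0,"z":0,"rx":0,"ry":0.1,"rz":0},{"x":0,"y":0,"z":0,"rx":0,"ry":0.1,"rz":0}]}}

```text
clock: 12.15
position: [0.5767, -0.229, 0.0963]
ee_rot: [-0.967, -1.528, 1.525]
force: [-1.1, -0.2, -3.2]
width: 0.172
```

Run:
```python
from h import *
need()
w=arm.get_image('wrist'); crop(w,200,160,230,160,3.4,'pics/p2.png')
```

```text
P [ 0.5767 -0.229   0.0963] yaw 2.0128 tilt [ 0.001 -1.    -0.001] to pin tool x,z cm [0.05 0.16] F [-1.1 -0.2 -3.2] M [-0.151 -0.2    0.063] w 0.172 t 12.15 j7 2.229
```

View pics/p2.png

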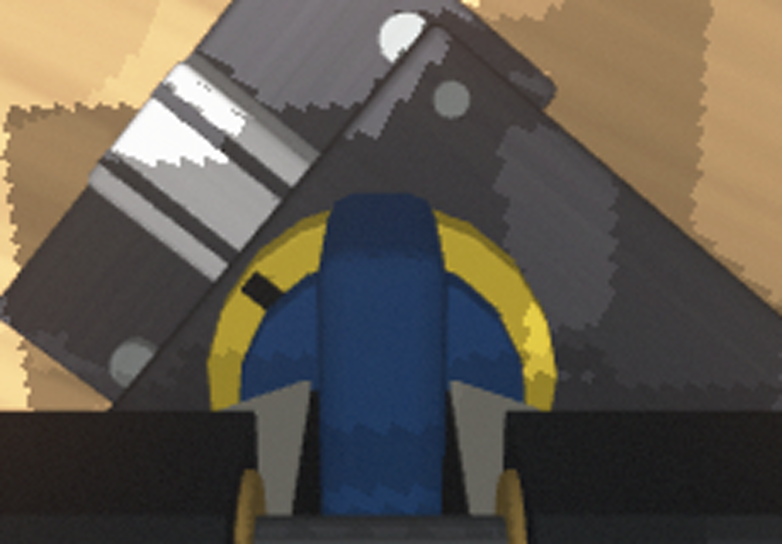

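The black collar mark shows at about (277,245) in the full wrist frame. I'll track its bearing by ray-casting to z = 56 mm, along with yaw and torque.

```bash
cat >> h.py <<'E'
def mark(tag,p=pin):
    st=pose(); w=arm.get_image('wrist'); c=cam('wrist',st); cv2.imwrite(f'pics/{tag}_w.png',w)
    vv,uu=np.mgrid[150:285,200:430]; uv=np.c_[uu.ravel(),vv.ravel()]
    # recentre on collar circle
    hsv=cv2.cvtColor(w,cv2.COLOR_BGR2HSV)
    X=onplane(c,uv,.056)[:,:2]; H=hsv[uv[:,1],uv[:,0]]
    d=X-p; r=np.hypot(*d.T)
    yel=(H[:,0]>20)&(H[:,0]<36)&(H[:,1]>120)&(H[:,2]>60)&(r<.034)
    ctr,rad=cv2.minEnclosingCircle(X[yel].astype(np.float32)) if yel.sum()>50 else (p,0)
    fit=p
    dark=(H[:,2]<60)&(r>.0245)&(r<.0275)
    b=np.arctan2(d[:,1],d[:,0]); tz=st[1][:2,2]; rb=np.angle(np.exp(1j*(b-np.arctan2(tz[1],tz[0]))))
    k=dark&(np.abs(rb)>.35)&(np.abs(rb)<1.5)
    m=X[k]; print('circle',np.round(ctr,4),round(rad,4),'mark n',k.sum(), 'bearing',np.round(np.angle(np.exp(1j*b[k]).mean()),4) if k.sum() else None,'spread',np.round(rb[k].std(),3) if k.sum() else None,'rel',np.round(rb[k].mean(),3) if k.sum() else None)
E
python3 - <<'E'
from h import *
need(); mark('q')
E
```

```text
P [ 0.5766 -0.2289  0.0962] yaw 2.0079 tilt [ 0.001 -1.    -0.001] to pin tool x,z cm [0.04 0.16] F [ 0.6 -0.4 -2.2] M [-0.371 -0.211  0.049] w 0.172 t 12.2 j7 2.225
circle [ 0.5732 -0.2306] 0.0289 mark n 37 bearing -1.8103 spread 0.042 rel 0.894
```

Collar mark bearing is -1.810, in line with the stand's -y (-1.826). Continuing in small steps.

Emit:
{"op": "move_arm", "data": {"series": [{"x":0,"y":0,"z":0,"rx":0,"ry":0.08,"rz":0},{"x":0,"y":0,"z":0,"rx":0,"ry":0.08,"rz":0}]}}

```text
clock: 12.5
position: [0.5767, -0.2292, 0.0963]
ee_rot: [-1.061, -1.417, 1.415]
force: [-0.7, -0.5, -1.8]
width: 0.167
```

Run:
```python
from h import *
need(); mark('q1')
```

```text
P [ 0.5767 -0.2292  0.0963] yaw 1.8563 tilt [ 0.    -1.    -0.001] to pin tool x,z cm [0.05 0.16] F [-0.7 -0.5 -1.8] M [-0.176 -0.139  0.039] w 0.167 t 12.5 j7 2.099
circle [ 0.5732 -0.2302] 0.0289 mark n 38 bearing -1.8094 spread 0.044 rel 1.047
```

Emit:
{"op": "move_arm", "data": {"series": [{"x":0,"y":0,"z":0,"rx":0,"ry":0.08,"rz":0},{"x":0,"y":0,"z":0,"rx":0,"ry":0.08,"rz":0}]}}

```text
clock: 12.8
position: [0.5767, -0.2295, 0.0963]
ee_rot: [-1.149, -1.301, 1.3]
force: [0.6, -0.9, -1.4]
width: 0.174
```

Run:
```python
from h import *
need(); mark('q2')
```

```text
P [ 0.5767 -0.2295  0.0963] yaw 1.6952 tilt [ 0.    -1.    -0.001] to pin tool x,z cm [0.05 0.17] F [ 0.6 -0.9 -1.4] M [-0.177 -0.187  0.07 ] w 0.174 t 12.8 j7 1.967
circle [ 0.5731 -0.2299] 0.0288 mark n 37 bearing -1.8101 spread 0.045 rel 1.207
```

Emit:
{"op": "move_arm", "data": {"series": [{"x":0,"y":0,"z":0,"rx":0,"ry":0.08,"rz":0}]}}

```text
clock: 12.98
position: [0.5767, -0.2297, 0.0963]
ee_rot: [-1.189, -1.242, 1.24]
force: [0.2, -1.5, -2.0]
width: 0.174
```

Run:
```python
from h import *
need(); mark('q3')
```

```text
P [ 0.5767 -0.2297  0.0963] yaw 1.6138 tilt [-0.    -1.    -0.001] to pin tool x,z cm [0.06 0.17] F [ 0.2 -1.5 -2. ] M [-0.226 -0.148  0.066] w 0.174 t 12.97 j7 1.9
circle [ 0.5732 -0.2296] 0.0289 mark n 36 bearing -1.8071 spread 0.045 rel 1.291
```

0.81 rad turned, still light and the collar still. Continuing one row at a time.

Emit:
{"op": "move_arm", "data": {"series": [{"x":0,"y":0,"z":0,"rx":0,"ry":0.08,"rz":0}]}}

```text
clock: 13.15
position: [0.5767, -0.2298, 0.0963]
ee_rot: [-1.228, -1.181, 1.18]
force: [-0.1, 0.3, -1.8]
width: 0.171
```

Run:
```python
from h import *
need(); mark('q4')
```

```text
P [ 0.5767 -0.2298  0.0963] yaw 1.5319 tilt [-0.    -1.    -0.001] to pin tool x,z cm [0.05 0.18] F [-0.1  0.3 -1.8] M [-0.267 -0.094  0.062] w 0.171 t 13.15 j7 1.833
circle [ 0.5733 -0.2294] 0.0289 mark n 36 bearing -1.8103 spread 0.043 rel 1.37
```

Emit:
{"op": "move_arm", "data": {"series": [{"x":0,"y":0,"z":0,"rx":0,"ry":0.08,"rz":0}]}}

```text
clock: 13.32
position: [0.5767, -0.23, 0.0963]
ee_rot: [-1.265, -1.121, 1.119]
force: [0.2, -1.3, -1.8]
width: 0.172
```

Run:
```python
from h import *
need(); mark('q5')
```

```text
P [ 0.5767 -0.23    0.0963] yaw 1.4502 tilt [-0.    -1.    -0.001] to pin tool x,z cm [0.06 0.18] F [ 0.2 -1.3 -1.8] M [-0.295 -0.092  0.034] w 0.172 t 13.32 j7 1.766
circle [ 0.5733 -0.2294] 0.029 mark n 29 bearing -1.823 spread 0.038 rel 1.439
```

Emit:
{"op": "move_arm", "data": {"series": [{"x":0,"y":0,"z":0,"rx":0,"ry":0.08,"rz":0}]}}

```text
clock: 13.5
position: [0.5766, -0.2302, 0.0963]
ee_rot: [-1.299, -1.06, 1.059]
force: [-0.3, -1.0, -1.6]
width: 0.174
```

Run:
```python
from h import *
need(); mark('q6')
```

```text
P [ 0.5766 -0.2302  0.0963] yaw 1.369 tilt [-0.    -1.    -0.001] to pin tool x,z cm [0.06 0.18] F [-0.3 -1.  -1.6] M [-0.393 -0.05   0.153] w 0.174 t 13.5 j7 1.699
circle [ 0.573  -0.2291] 0.0289 mark n 13 bearing -1.9349 spread 0.295 rel 1.395
```

Torque is starting to rise (0.06 → 0.15), so it may be seating. I'll take a fine step.

Emit:
{"op": "move_arm", "data": {"series": [{"x":0,"y":0,"z":0,"rx":0,"ry":0.04,"rz":0}]}}

```text
clock: 13.68
position: [0.5766, -0.2303, 0.0963]
ee_rot: [-1.316, -1.028, 1.027]
force: [-0.1, -0.9, -1.5]
width: 0.167
```

```bash
sed -i 's/np.abs(rb)<1.5/np.abs(rb)<1.65/' h.py
python3 - <<'E'
from h import *
need(); mark('q7')
crop(cv2.imread('pics/q7_w.png'),200,160,230,160,3.4,'pics/q7z.png')
E
```

```text
P [ 0.5766 -0.2303  0.0963] yaw 1.3268 tilt [-0.    -1.    -0.001] to pin tool x,z cm [0.06 0.18] F [-0.1 -0.9 -1.5] M [-0.358 -0.122  0.069] w 0.167 t 13.68 j7 1.665
circle [ 0.573  -0.2291] 0.0288 mark n 36 bearing -1.8452 spread 0.204 rel 1.533
```

View pics/q7z.png

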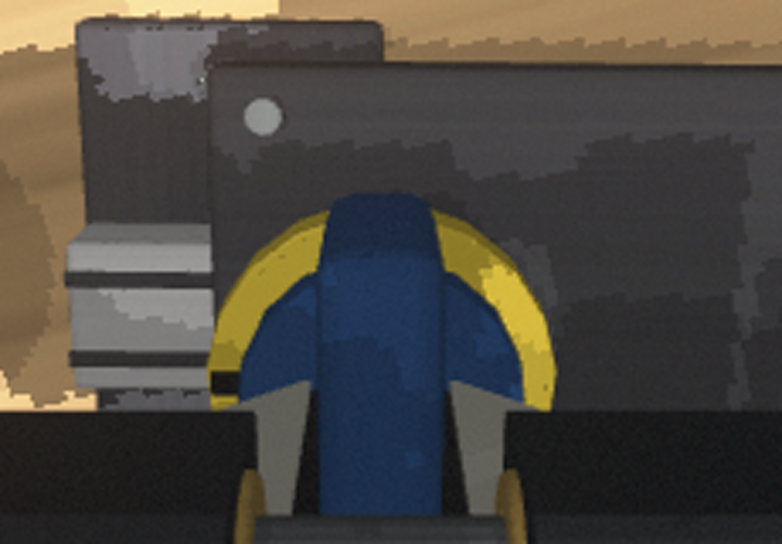

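Emit:
{"op": "move_arm", "data": {"series": [{"x":0,"y":0,"z":0,"rx":0,"ry":0.04,"rz":0}]}}

```text
clock: 13.85
position: [0.5766, -0.2303, 0.0962]
ee_rot: [-1.333, -0.996, 0.995]
force: [-0.3, -3.3, -1.5]
width: 0.171
```

Run:
```python
from h import *
need(); mark('q8')
crop(cv2.imread('pics/q8_w.png'),200,160,230,160,3.4,'pics/q8z.png')
```

```text
P [ 0.5766 -0.2303  0.0962] yaw 1.2836 tilt [-0.    -1.    -0.001] to pin tool x,z cm [0.06 0.18] F [-0.3 -3.3 -1.5] M [-0.331 -0.074  0.135] w 0.171 t 13.85 j7 1.63
circle [ 0.5731 -0.2289] 0.0289 mark n 29 bearing -1.9112 spread 0.412 rel 1.478
```

View pics/q8z.png

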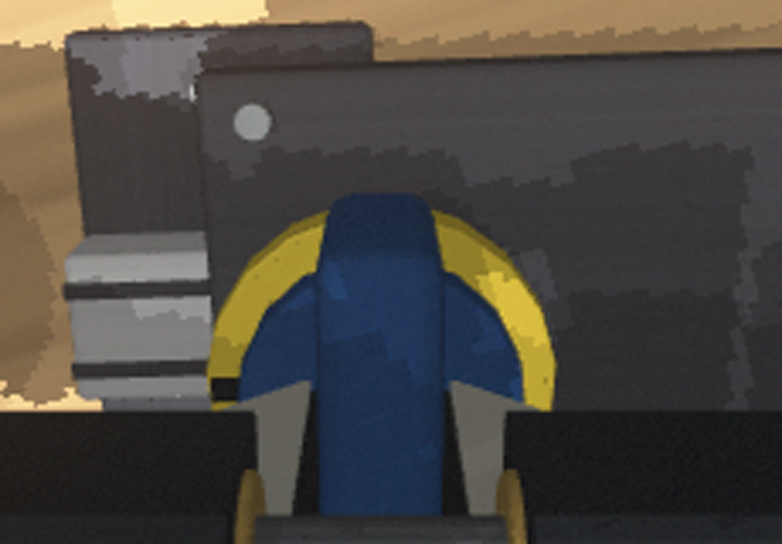

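The collar is still static (the mark moves exactly with the view), so that torque reading was noise. I'll average the torque over a few readings per step.

```bash
cat >> h.py <<'E'
def tq(n=3,tag=None):
    v=[];ys=[]
    for i in range(n):
        im=arm.get_image('wrist'); P,R,s=pose(); v.append(s['ft_torque'][2]); ys.append(np.arctan2(R[1,0],R[0,0]))
    if tag: cv2.imwrite(f'pics/{tag}_w.png',im); crop(im,200,160,230,160,3.4,f'pics/{tag}z.png')
    print('yaw',np.round(ys,4),'Mz',np.round(v,3),'mean',np.mean(v).round(3),'F',np.round(s['force'],1),'t',round(s['clock'],2))
E
python3 - <<'E'
from h import *
tq()
E
```

```text
yaw [1.2831 1.2842 1.2845] Mz [0.156 0.153 0.146] mean 0.152 F [ 0.5 -1.6 -2.1] t 14.05
```

Emit:
{"op": "move_arm", "data": {"series": [{"x":0,"y":0,"z":0,"rx":0,"ry":0.05,"rz":0}]}}

```text
clock: 14.18
position: [0.5766, -0.2303, 0.0963]
ee_rot: [-1.351, -0.959, 0.958]
force: [-0.5, -0.8, -0.6]
width: 0.169
```

Run:
```python
from h import *
tq(3,'r1')
```

```text
yaw [1.2318 1.2348 1.2359] Mz [0.369 0.282 0.33 ] mean 0.327 F [-0.1 -1.7 -0.4] t 14.32
```

Emit:
{"op": "move_arm", "data": {"series": [{"x":0,"y":0,"z":0,"rx":0,"ry":0.05,"rz":0}]}}

```text
clock: 14.45
position: [0.5765, -0.2304, 0.0963]
ee_rot: [-1.368, -0.922, 0.922]
force: [-0.3, -1.4, -2.0]
width: 0.175
```

Run:
```python
from h import *
tq(3,'r2')
```

```text
yaw [1.1839 1.1866 1.1877] Mz [0.338 0.268 0.28 ] mean 0.295 F [-0.7 -1.8 -0.6] t 14.6
```

Emit:
{"op": "move_arm", "data": {"series": [{"x":0,"y":0,"z":0,"rx":0,"ry":0.05,"rz":0}]}}

```text
clock: 14.72
position: [0.5765, -0.2305, 0.0963]
ee_rot: [-1.384, -0.886, 0.886]
force: [0.7, -1.8, -0.8]
width: 0.169
```

Run:
```python
from h import *
tq(3,'r3')
```

```text
yaw [1.1359 1.1386 1.1396] Mz [0.309 0.302 0.305] mean 0.305 F [-0.3 -2.  -1.3] t 14.88
```

Seating found: torque goes from 0.15 at yaw 1.284 to a steady 0.30 from 1.235, so the collar starts moving at about 1.25. The held target yaw is about 0.73 (collar 0.52). I'll check whether the mark is still visible.

View pics/r3z.png

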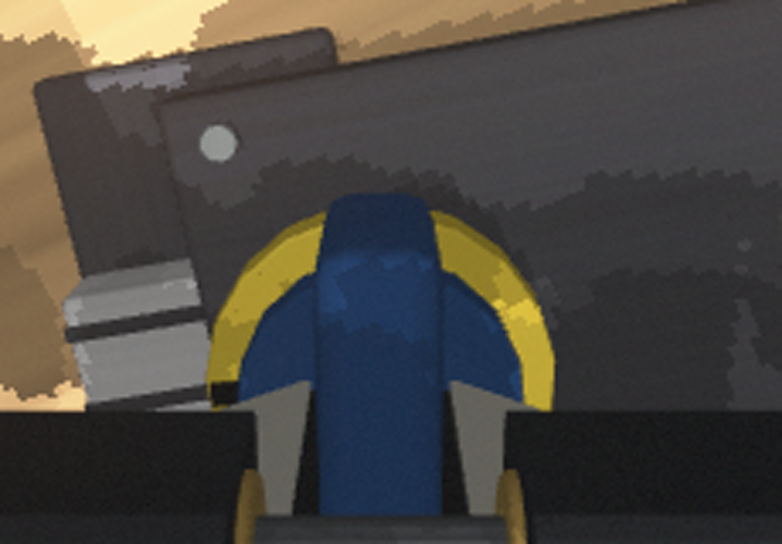

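Run:
```python
from h import *
# dark mark in fixed tool-frame crop: row range of mark
for t in ('q7','q8','r1','r2','r3'):
    im=cv2.imread(f'pics/{t}_w.png'); g=im[262:285,262:272].max(2).mean(1); print(t,g.round().astype(int))
```

```text
q7 [145 140 137 132 131 129 129  57  34  33  33  34  34  38  90 141 132 119
  87  31  28  28  29]
q8 [142 142 139 134 134 131 132 132 130  43  34  36  36  40  39  40 101 119
  90  34  29  30  30]
r1 [143 143 140 135 135 133 130 130 130 134  73  38  36  38  41  40  46  76
  88  32  28  28  30]
r2 [144 144 141 136 136 134 131 134 141 139  67  38  38  38  41  39  46  83
  89  33  30  30  29]
r3 [144 144 141 136 136 140 140 138 135 131  66  38  37  37  36  39  46  83
  90  33  29  29  30]
```

The mark stops moving relative to the tool between yaw 1.284 and 1.235. From pixel interpolation the collar started at 1.254, which agrees with the torque. Held target yaw: 0.73.

Emit:
{"op": "move_arm", "data": {"series": [{"x":0,"y":0,"z":0,"rx":0,"ry":0.08,"rz":0},{"x":0,"y":0,"z":0,"rx":0,"ry":0.08,"rz":0},{"x":0,"y":0,"z":0,"rx":0,"ry":0.08,"rz":0},{"x":0,"y":0,"z":0,"rx":0,"ry":0.08,"rz":0}]}}

```text
clock: 15.38
position: [0.5761, -0.231, 0.0963]
ee_rot: [-1.476, -0.64, 0.64]
force: [-0.8, -1.3, -1.5]
width: 0.175
```

Run:
```python
from h import *
tq(3,'r4'); im=cv2.imread('pics/r4_w.png');print(im[262:285,262:272].max(2).mean(1).round().astype(int)); need()
look('r4s',('scene','side'))
```

```text
yaw [0.8151 0.8201 0.8221] Mz [0.293 0.282 0.283] mean 0.286 F [ 0.  -2.4 -0.8] t 15.53
[145 145 142 137 134 135 132 130 130 130  51  35  36  36  37  39  44  94
  91  32  29  28  29]
P [ 0.5761 -0.231   0.0963] yaw 0.8221 tilt [-0.001 -1.    -0.001] to pin tool x,z cm [0.05 0.2 ] F [ 0.  -2.4 -0.8] M [-0.679  0.161  0.283] w 0.169 t 15.53 j7 1.253
scene rail [([[0.5425, -0.0053], [0.5309, 0.0088]], 'dir-rail', np.float64(0.9428), 'mid-bearing', np.float64(0.4193)), ([[0.6194, -0.0527], [0.6371, 0.0143]], 'dir-rail', np.float64(-0.003), 'mid-bearing', np.float64(0.0067))]
scene plate [([[0.6026, -0.1181], [0.6156, -0.0651]], 'dir-rail', np.float64(0.0157), 'mid-bearing', np.float64(0.0121))]
side rail [([[0.6212, -0.0519], [0.6388, 0.0178]], 'dir-rail', np.float64(0.0067), 'mid-bearing', np.float64(0.0013))]
side plate [([[0.6039, -0.116], [0.6181, -0.0631]], 'dir-rail', np.float64(-0.0066), 'mid-bearing', np.float64(0.0028))]
```

Emit:
{"op": "move_arm", "data": {"series": [{"x":0,"y":0,"z":0,"rx":0,"ry":0.085,"rz":0}]}}

```text
clock: 15.75
position: [0.576, -0.231, 0.0963]
ee_rot: [-1.494, -0.577, 0.577]
force: [-0.6, -1.9, -1.5]
width: 0.173
```

Run:
```python
from h import *
tq(3,'r5'); im=cv2.imread('pics/r5_w.png');print(im[262:285,262:272].max(2).mean(1).round().astype(int))
```

```text
yaw [0.7325 0.7373 0.7393] Mz [0.245 0.269 0.245] mean 0.253 F [-1.4 -2.9 -1.5] t 15.9
[145 146 142 137 134 135 130 130 130 127  46  36  36  36  36  37  43  98
  91  33  29  29  29]
```

Peak yaw was 0.732, so the collar should be at about 0.52. Release and rise straight up.

Emit:
{"op": "move_arm", "data": {"series": [{"x":0,"y":0,"z":0,"rx":0,"ry":0,"rz":0},{"x":0,"y":0,"z":0,"rx":0,"ry":0,"rz":0},{"x":0,"y":0,"z":0,"rx":0,"ry":0,"rz":0}], "jaw": 3.8}}

```text
clock: 16.27
position: [0.5768, -0.2296, 0.0964]
ee_rot: [-1.492, -0.583, 0.581]
force: [0.5, -0.6, -0.3]
width: 0.403
```

Run:
```python
from h import *
tq(1,'s1'); need()
```

```text
yaw [0.7436] Mz [-0.058] mean -0.058 F [-0.1 -0.7  0.1] t 16.32
P [ 0.5768 -0.2296  0.0965] yaw 0.7436 tilt [ 0.001 -1.    -0.001] to pin tool x,z cm [-0.11  0.15] F [-0.1 -0.7  0.1] M [ 0.067 -0.06  -0.058] w 0.405 t 16.32 j7 1.189
```

View pics/s1_w.png

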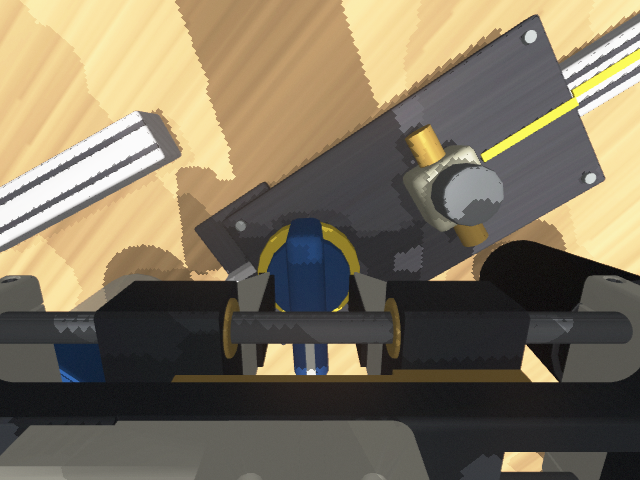

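Emit:
{"op": "move_arm", "data": {"series": [{"x":0,"y":-3,"z":0,"rx":0,"ry":0,"rz":0},{"x":0,"y":-4,"z":0,"rx":0,"ry":0,"rz":0},{"x":0,"y":-4,"z":0,"rx":0,"ry":0,"rz":0},{"x":0,"y":-1,"z":-4,"rx":0,"ry":0,"rz":0},{"x":0,"y":0,"z":-3.5,"rx":0,"ry":0,"rz":0},{"x":0,"y":0,"z":0,"rx":0,"ry":0,"rz":0}]}}

```text
clock: 17.08
position: [0.6289, -0.2844, 0.2206]
ee_rot: [-1.49, -0.586, 0.583]
force: [-0.5, 0.4, -0.2]
width: 0.415
```

Run:
```python
from h import *
need(); look('u')
w=cv2.imread('pics/u_wrist.png'); c=cam('wrist'); q=proj(c,[[*pin,.056]])[0]; print(q)
x,y=int(q[0])-70,max(0,int(q[1])-55); print(x,y); crop(w,x,y,140,110,5,'pics/u2.png')
```

```text
P [ 0.6289 -0.2844  0.2206] yaw 0.7473 tilt [ 0.002 -1.     0.   ] to pin tool x,z cm [-0.2   7.71] F [-0.5  0.4 -0.2] M [-0.012 -0.005 -0.027] w 0.415 t 17.07 j7 1.223
scene rail [([[0.543, -0.005], [0.5276, 0.0053]], 'dir-rail', np.float64(1.2359), 'mid-bearing', np.float64(0.4264)), ([[0.6194, -0.0527], [0.6371, 0.0143]], 'dir-rail', np.float64(-0.003), 'mid-bearing', np.float64(0.0067))]
scene plate [([[0.6027, -0.1182], [0.6157, -0.0651]], 'dir-rail', np.float64(0.0149), 'mid-bearing', np.float64(0.0113))]
side rail [([[0.6213, -0.052], [0.6388, 0.0178]], 'dir-rail', np.float64(0.0094), 'mid-bearing', np.float64(0.001))]
side plate [([[0.6042, -0.1143], [0.6181, -0.0631]], 'dir-rail', np.float64(-0.0112), 'mid-bearing', np.float64(0.003))]
wrist rail [([[0.6204, -0.0555], [0.6296, -0.0213]], 'dir-rail', np.float64(-0.0073), 'mid-bearing', np.float64(-0.0014))]
wrist plate [([[0.6074, -0.1052], [0.6175, -0.0658]], 'dir-rail', np.float64(0.0034), 'mid-bearing', np.float64(-0.0001))]
[306.83841898 139.30532381]
236 84
```

View pics/u2.png

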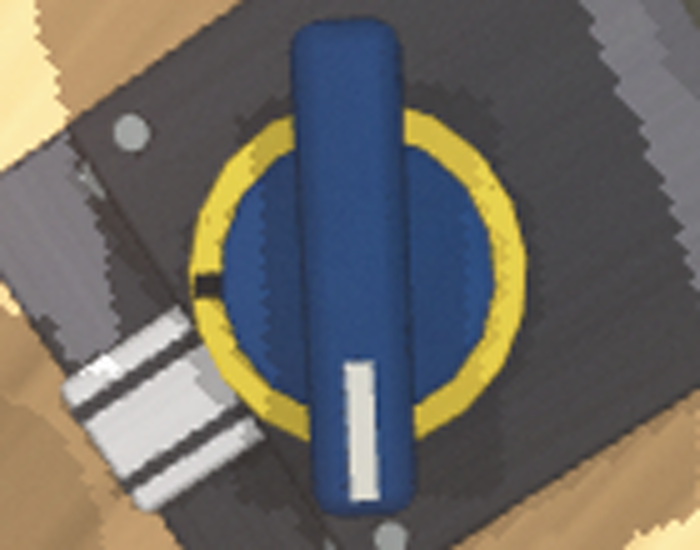

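View pics/u_wrist.png

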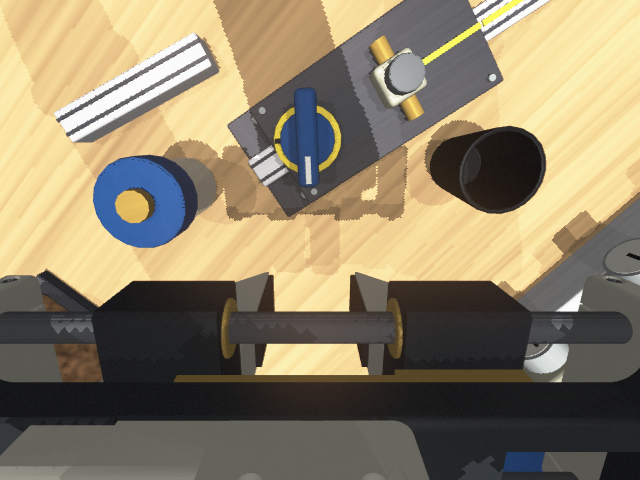

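The crop shows the black mark at (278,141) and the bar with its white mark towards (308,180). Measuring the mark's bearing about the collar's fitted centre.

Run:
```python
from h import *
w=cv2.imread('pics/u_wrist.png');c=cam('wrist')
hsv=cv2.cvtColor(w,cv2.COLOR_BGR2HSV)
vv,uu=np.mgrid[90:195,260:355];uv=np.c_[uu.ravel(),vv.ravel()];X=onplane(c,uv,.056)[:,:2];H=hsv[uv[:,1],uv[:,0]]
r=np.hypot(*(X-pin).T); yel=(H[:,0]>20)&(H[:,0]<36)&(H[:,1]>110)&(H[:,2]>60)&(r<.034)
ctr,rad=cv2.minEnclosingCircle(X[yel].astype(np.float32));print(ctr,rad)
for p in(pin,np.array(ctr)):
    d=X-p; r=np.hypot(*d.T); b=np.arctan2(d[:,1],d[:,0])
    k=(H[:,2]<60)&(r>.0245)&(r<.0275)&(np.abs(np.angle(np.exp(1j*(b+2.33))))<.3)
    a=np.angle(np.exp(1j*b[k]).mean()); print(k.sum(),a,'collar',-1.810-a, 'vs nominal',-np.pi/2-.255-a)
m=onplane(c,[[236+358/5,84+362/5],[236+366/5,84+500/5]],.103);v=m[1]-m[0];print('bar dir',np.arctan2(v[1],v[0]))
```

```text
(0.5750474333763123, -0.22893637418746948) 0.029095076024532318
13 -2.3428853045758 collar 0.5328853045758 vs nominal 0.5170889777809036
13 -2.337116195062947 collar 0.527116195062947 vs nominal 0.5113198682680506
bar dir -0.764387877424353
```

The collar reads 0.51–0.53 rad (wanted 0.52). As a last check, I'll see whether any loose object moved, comparing against the opening pictures.

Run:
```python
import cv2,numpy as np
for n,o in(('scene','a_scene'),('side','a_side')):
    a=cv2.imread(f'pics/{o}.png');b=cv2.imread(f'pics/u_{n}.png')
    d=cv2.morphologyEx((cv2.absdiff(a,b).max(2)>60).astype(np.uint8)*255,cv2.MORPH_OPEN,np.ones((2,2)))
    o2=b.copy(); o2[d>0]=(255,0,255); cv2.imwrite(f'pics/v_{n}.png',o2)
v=np.hstack([cv2.resize(cv2.imread('pics/v_scene.png'),(400,300)),cv2.resize(cv2.imread('pics/v_side.png'),(400,300))]);cv2.imwrite('pics/v.png',v)
```

```text
(no output)
```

View pics/v.png

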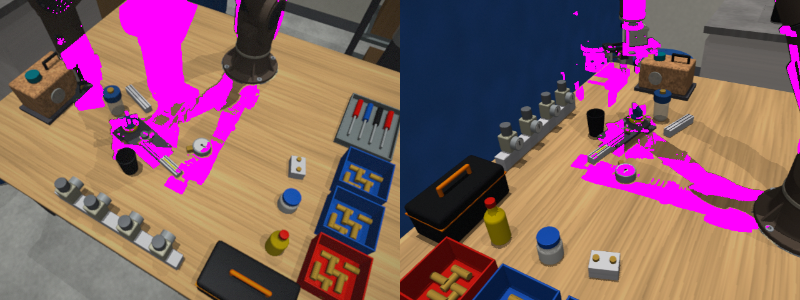

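Only the arm, its shadow, the plate and the knob differ. The filter, cup, gauge, offcut, jar, oil bottle and block show no change beyond shadow.

```bash
python3 -c "
from cell import arm
print(arm.sign_off(), arm.observe()['clock'])"
```

```text
the job is handed in; nothing more can be done
the job is handed in; nothing more can be done
```

I pushed the plate into line with the rail and locked it with the knob. I handed the job in at about 17 s, with the gripper clear of everything.

- **Plate:** I pushed it from about 0.69 rad to the rail line. The last checks put its line within -0.002 to +0.006 rad of the rail's by bearing. By line direction the wrist and side views disagree by up to 0.02 rad, because the lines are short in those pictures. The plate did not move while the knob was tightened.
- **Knob:** I turned it clockwise about 1.17 rad until it seated, where the torque jumped from about 0.06 to 0.30 N m and the collar began to move. I then gave it the extra 30° and let go.
- **Extra turn:** after release the collar mark reads 0.51 to 0.53 rad against the 0.52 wanted. The knob sprang back as expected, and I did not turn it back.
- **Other things:** comparing the first and last pictures from two cameras, none of the loose objects moved.
- **What went wrong:** the first two move calls were refused because my rows left out some of the numbers. During the push the tool's height drifted by up to 8 mm; I corrected it and it touched nothing else.

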